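# Pack the pattern tray in layers

### The job

Pack the pattern tray for the cutting room: take the white separator board out of the tray and lay it aside, lay every pocket template flat on the tray floor, side by side, and then put the separator back over them so that it lies level on its corner blocks inside the tray walls. Then lay every cuff template flat on the separator, beside its handle and lengthways along it (one each side if there are two), and once all the cuffs are on, stand one steel weight upright on each cuff, centred on it and lengthways along it. A weight without a cuff is not needed, and the tin, tape roll, spool and cutter stay where they are.

Things in the scene. Friction and masses are not known exactly. Their poses are not given: they have to be found in the camera images.
- tray: Open plywood tray, fixed, 146 (its x) x 226 (its y) x 20 mm high; inside 134 x 214 mm, floor top 6 mm above the table. In each inside corner a wooden block 16 x 16 mm, 10 mm high above the floor, carries the separator (block tops 16 mm above the table). Origin: centre of its underside, at table height; x across the short side, y along the long side, z up.
- separator: White board 124 (x) x 204 (y) x 6 mm, 0.13 to 0.21 kg, first lying in the tray on the corner blocks. Wooden bridge handle at its middle: bar 80 mm long along x, 12 mm wide (y), 30 to 38 mm above the board's underside, on legs 10 mm long at x = -35 and +35 mm, open beneath. Origin: centre of underside, z up; a half turn is the same. Table between tray and robot is empty, room to lay it there.
- pocket1: Pocket template, loose brown hardboard 8 mm thick, 35 g, U-shaped like a patch pocket: 60 mm wide (x, two straight parallel sides from y = -30 to 0), 60 mm long (y), square end at y = -30, half-round end (radius 30) to y = +30, small dark hole near the round end. Origin: its centre, at half thickness. Either face may be up. Two or three pockets are present.
- pocket2: Pocket template, loose brown hardboard 8 mm thick, 35 g, U-shaped like a patch pocket: 60 mm wide (x, two straight parallel sides from y = -30 to 0), 60 mm long (y), square end at y = -30, half-round end (radius 30) to y = +30, small dark hole near the round end. Origin: its centre, at half thickness. Either face may be up. Two or three pockets are present.
- pocket3: Pocket template, loose brown hardboard 8 mm thick, 35 g, U-shaped like a patch pocket: 60 mm wide (x, two straight parallel sides from y = -30 to 0), 60 mm long (y), square end at y = -30, half-round end (radius 30) to y = +30, small dark hole near the round end. Origin: its centre, at half thickness. Either face may be up. Two or three pockets are present.
- cuff1: Cuff template, loose brown hardboard oblong 100 (x) x 45 (y) x 8 mm, 45 g, with a small dark hole near each end. Origin: its centre, at half thickness. Either face may be up. One or two cuffs are present.
- cuff2: Cuff template, loose brown hardboard oblong 100 (x) x 45 (y) x 8 mm, 45 g, with a small dark hole near each end. Origin: its centre, at half thickness. Either face may be up. One or two cuffs are present.
- weight1: Steel pattern weight, loose, 0.36 to 0.59 kg: dark plate 90 (x) x 50 (y) x 12 mm with a bright U handle on top. Handle: round bar 10 mm thick along x, 64 mm between its legs, bar axis 40 mm above the plate's underside, open beneath. Origin: centre of the plate's underside, z up. Two alike, both always present.
- weight2: Steel pattern weight, loose, 0.36 to 0.59 kg: dark plate 90 (x) x 50 (y) x 12 mm with a bright U handle on top. Handle: round bar 10 mm thick along x, 64 mm between its legs, bar axis 40 mm above the plate's underside, open beneath. Origin: centre of the plate's underside, z up. Two alike, both always present.
- pin_tin: Bystander: closed steel pin tin, 52 mm across, 26 mm high, standing among the templates. Origin: centre of underside.
- tape_roll: Bystander: roll of tape, ring 90 mm across, 24 mm high, beyond the tray on the right. Origin: centre of underside.
- thread_spool: Bystander: thread spool, 44 mm across, 50 mm high, beyond the tray on the left. Origin: centre of underside.
- cutter: Bystander: orange hand cutter 130 mm long, 14 mm high, far left. Origin: centre of underside.

How it is judged:
By the outcome, as a careful person would: the job done as asked, in the order asked, and still so for the second after the job is handed in, with the robot touching nothing.
Of pocket1, pocket2, pocket3, cuff1, cuff2 only 4 to 5 are there at a start; the rules pass over those that are not, and their reading is None.
At some moment in a run one of pocket1, pocket2, pocket3, cuff1, cuff2, weight1, weight2 may be knocked a few centimetres aside while the robot is not near it.
Once in a run the grip may slacken for a moment while it holds something.
It also fails if it takes over 210 s, if anything falls off the work surface, if the arm or the gripper's body presses on something with over 40 N, if the wrist force passes 120 N, or if a joint passes its speed limit or range.

### The arm

A 6-joint arm with a two-finger parallel gripper is mounted at the origin on the work surface. World frame = base frame: x ahead of the robot, y to its left, z up, the work surface at z = 0. Lengths are in mm, angles in rad, forces in N, time in s.
With the tool pointing down it reaches from about 225 to 725 mm from the base axis. Payload 3.1 kg.
Tool frame: the origin (TCP) lies where the fingers leave the gripper's body, on its centre line; the fingertips stand 73 mm ahead of it and the grasp point (between the pads) lies 54 mm ahead of it; z points along the fingers, y is the line along which they close (so a half turn about z gives the same grasp; the last joint's range is limited). The gripper opens to 85 mm and grips with 20 to 120 N. Pads are 22 mm wide; open, the fingers measure 114 mm over their backs; the gripper's body (76 mm by 85 mm) begins 54 mm behind the grasp point. The pads swing forward as they close: fully open they stand 13 mm farther back than shut.
Start: joints at [0.988, 0.048, 0.099, 1.622, 0, 1.443], TCP at [230.629, 471.623, 303.912] pointing down, gripper open.
Joint ranges: [-2.91, 2.91], [-0.99, 1.94], [-1.21, 1.42], [-2.12, 2.29], [-1.49, 1.47], [-3.14, 3.14]. Speed limits (rad/s): [2.79, 2.79, 3.14, 3.14, 3.14, 3.14].

### API

Orientations are given as [roll, pitch, yaw] about the fixed x, y, z axes, in that order (R = Rz(yaw) Ry(pitch) Rx(roll)).
In Python, from bench import arm gives the robot as it stands.
- The arm moves only by the tool carry_out, never from a script. Its argument "increments" is a list that holds one entry, the list of rows, each a list of 7 numbers: the shift along the world's x, y, z in units of 100 mm (1.0 is 100 mm), then the turn, a rotation vector about the world's x, y, z in units of 120 degrees (1.0 is 120 degrees), then the opening, from 0 (shut) to 1 (fully open). In form: [[[dx, dy, dz, rx, ry, rz, grip], ...]]. A call has 1 to 8 rows; each row is the pose to reach, as a shift and turn from the pose commanded when the call began; what a row does not reach only later rows make up. A row lasts 1/10 s, in which the tool goes at most 50 mm and 8.59 degrees, less where a joint would pass 70% of its speed; a pose out of reach is approached as far as the arm can. A call with a number of a shift or a turn outside -1 to 1 is refused whole. A call with a gripper value outside its range is refused whole. The fingers move at their own pace and stop on an object; "newtons" is the grip in N (left out, the last holds). Time passes only in rows, so rows that repeat a pose let the fingers close. It gives the time, the measured TCP pose, the force, the opening and the grip force at its end, in the units of the state.
- arm.read_state(): the state, without advancing time (a new reading comes with each control period).
- arm.read_camera(name): name is "scene" or "top" or "wrist"; returns (picture, depth): 420x560x3 uint8, blue, green, red; 420x560 float32, mm along the optical axis (not along the pixel's ray), 0 where there is no reading.
- arm.get_calibration(name): a dict with "intrinsics" (3x3 intrinsics, pixels), "k1" (the pictures are not rectified: a ray, as slopes to the right and down, at radius r is drawn at 1 + k1 r^2 times it, then the intrinsics apply), "camera_from_world" (4x4, takes a point from world to camera coordinates); the wrist camera has in their place "T_tool_cam" (4x4, takes a point from camera to tool coordinates, whose origin is the TCP and whose axes are the flange's). Camera axes: x right, y down, z forward; pixel columns grow to the right and rows downward; lengths in mm; the calibration is good to about 2 mm. A picture is of the moment at which its call begins: read the wrist's pose just before it. get_calibration takes no time and is no camera call.
- arm.finish_job(): hands the job in; it is judged then, once.
Trained networks look in the newest picture that a camera, given by its name, has taken for a name from the list of things; names that differ only in an ending like _2 or _b are one class to them, and where a whole thing is asked for, a point or a joint stands for the part that bears it (a point fixed in the world has none). Each returns a list of dicts, best first, with "conf" (0 to 1); they miss things now and then, are a little off and sometimes report something else, mostly with a low value. They report only what shows in the picture. A call takes as long as a camera call.
- arm.regions_of(camera, name): "mask" (420x560 bool, what is visible of it) and "at" ([column, row] in pixels, amid what is visible of it).
The state is a dict: "clock": time; "joint_positions": joint angles; "qd": joint speeds; "tau": joint torques, N m; "tool_pos": TCP position; "tcp_rot": TCP orientation; "force": force on the tool from outside, world axes, zero at the start; "ft_torque": the same for the moment, N m; "grip_width": opening from 0.0 (shut) to 1.0 (fully open); "grasp_force": force on a finger pad.
Only numpy, scipy, OpenCV 4.12 (cv2) and the standard library are available. Lean on these libraries where they do the work, as an engineer would, in place of code of your own. Each camera call takes 0.05 s, during which the arm holds its last target. There are 200 camera calls.

## Working session

There is one attempt and no reset: what is moved stays moved. The work goes in short steps, Python scripts to look and compute and a tool call to move; the robot and the scene stay as the last step left them, time stands still between calls to the robot, and variables do not carry over. Pictures are saved under pics/ and viewed, at most 14 in all, crops included, and the job is handed in when it is done.

Besides the shell and the picture viewer there is one more tool, called after ">>>" in YAML: its name, and indented under it one key for each argument. carry_out: Moves the arm, as the interface text tells. Shifts and turns lie within -1 to 1; 1 stands for 100 mm of shift or 120 degrees of turn. Its arguments: {"type":"object","properties":{"increments":{"type":"array","items":{"type":"array","items":{"type":"array","items":{"type":"number","minimum":-1,"maximum":1}}}},"newtons":{"type":"number"}},"required":["increments"]}

```bash
ls; mkdir -p pics; python3 - <<'E'
from bench import arm
import cv2,numpy as np
s=arm.read_state();print({k:np.round(v,3) for k,v in s.items()})
a,d=arm.read_camera("top");b,d2=arm.read_camera("scene")
cv2.imwrite("pics/top.png",a);cv2.imwrite("pics/scene.png",b)
for c in("top","scene","wrist"):print(c,arm.get_calibration(c))
E
```

```text
pics
{'clock': np.float64(0.0), 'joint_positions': array([ 0.988,  0.049,  0.098,  1.622, -0.   ,  1.443]), 'qd': array([ 0.001, -0.002,  0.001,  0.001,  0.001, -0.   ]), 'tau': array([-3.0000e-03, -3.3878e+01,  3.2001e+01,  2.1000e-02, -0.0000e+00,
       -0.0000e+00]), 'tool_pos': array([230.384, 471.237, 302.699]), 'tcp_rot': array([-3.139, -0.   ,  2.687]), 'force': array([ 0.182, -0.725,  0.812]), 'ft_torque': array([ 0.037, -0.002,  0.015]), 'grasp_force': np.float64(0.0), 'grip_width': np.float64(0.998)}
top {'intrinsics': array([[440.27465434,   0.        , 284.26380825],
       [  0.        , 440.27465434, 210.10692491],
       [  0.        ,   0.        ,   1.        ]]), 'k1': -0.01000807681572412, 'camera_from_world': array([[ 9.17706065e-03, -9.99604054e-01,  2.65992005e-02,
         4.24609302e+01],
       [-9.93677649e-01, -1.20927678e-02, -1.11617628e-01,
         6.06174950e+02],
       [ 1.11895091e-01, -2.54067093e-02, -9.93395182e-01,
         1.26222562e+03],
       [ 0.00000000e+00,  0.00000000e+00,  0.00000000e+00,
         1.00000000e+00]])}
scene {'intrinsics
[... 406 characters left out ...]
01913e-01, -7.30950892e-01,
         1.51697310e+03],
       [ 0.00000000e+00,  0.00000000e+00,  0.00000000e+00,
         1.00000000e+00]])}
wrist {'intrinsics': array([[362.06966539,   0.        , 275.63777408],
       [  0.        , 362.06966539, 204.42314801],
       [  0.        ,   0.        ,   1.        ]]), 'k1': 0.001542431659904395, 'T_tool_cam': array([[-5.40869806e-04, -9.48548731e-01, -3.16630718e-01,
         8.17228439e+01],
       [ 9.99999504e-01, -7.77935683e-04,  6.22303384e-04,
         1.17723533e+00],
       [-8.36603420e-04, -3.16630225e-01,  9.48548681e-01,
        -7.03507948e+01],
       [ 0.00000000e+00,  0.00000000e+00,  0.00000000e+00,
         1.00000000e+00]])}
```

View pics/top.png

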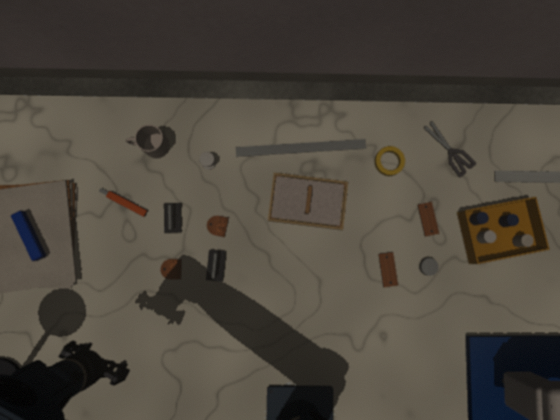

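```bash
cat > h.py <<'E'
from bench import arm
import cv2,numpy as np
from scipy.spatial.transform import Rotation as R
def world_map(cam,depth,state=None):
    """420x560x3 world points"""
    c=arm.get_calibration(cam);K=c["intrinsics"];h,w=depth.shape
    v,u=np.mgrid[:h,:w].astype(float)
    x=(u-K[0,2])/K[0,0];y=(v-K[1,2])/K[1,1];a,b=x.copy(),y.copy()
    for _ in range(5):
        f=1+c["k1"]*(a*a+b*b);a,b=x/f,y/f
    P=np.stack([a*depth,b*depth,depth],-1)
    if cam=="wrist":
        T=c["T_tool_cam"];P=P@T[:3,:3].T+T[:3,3]
        r=R.from_euler("xyz",state["tcp_rot"]).as_matrix()
        P=P@r.T+state["tool_pos"]
    else:
        T=np.linalg.inv(c["camera_from_world"]);P=P@T[:3,:3].T+T[:3,3]
    P[depth<=0]=np.nan
    return P
def look(cam):
    s=arm.read_state();img,d=arm.read_camera(cam);return img,world_map(cam,d,s),s
def box(P):
    """centre,size,angle of long side (deg) of points in xy"""
    (cx,cy),(w,h),a=cv2.minAreaRect(P[:,:2].astype(np.float32))
    if w<h:w,h,a=h,w,a+90
    return np.round([cx,cy,w,h,(a+90)%180-90],1)
def find(cam,names,W,minc=0.2):
    for n in names:
        for r in arm.regions_of(cam,n):
            if r["conf"]<minc: continue
            m=cv2.erode(r["mask"].astype(np.uint8),np.ones((3,3)))>0
            P=W[m];P=P[~np.isnan(P[:,0])]
            if len(P)<10: continue
            z=np.median(P[:,2]);Q=P[abs(P[:,2]-z)<6]
            print(n,"conf %.2f"%r["conf"],"at",np.round(r["at"]),"n",m.sum(),"z %.1f"%z,"mean",np.round(P.mean(0)[:2],1),"box",box(Q),"full",box(P))
E
python3 - <<'E'
from h import *
img,W,s=look("top")
find("top",["tray","separator","pocket1","cuff1","weight1","pin_tin","tape_roll","thread_spool","cutter"],W)
E
```

```text
tray conf 0.92 at [307. 226.] n 496 z 18.7 mean [621.7 -45.5] box [635.2 -23.5 222.8 145.6  83.7] full [635.3 -23.4 223.1 145.6  83.7]
separator conf 0.82 at [308. 203.] n 2566 z 22.2 mean [635.7 -19.3] box [636.3 -20.6 197.6 118.9  83.6] full [636.3 -20.6 197.6 118.9  83.6]
pocket1 conf 0.80 at [171. 267.] n 287 z 7.8 mean [431.5 378.8] box [431.8 381.3  56.6  49.8 -89.7] full [431.8 381.8  57.6  49.8 -89.7]
pocket1 conf 0.77 at [219. 225.] n 277 z 8.2 mean [559.5 246.9] box [560.  248.8  52.4  51.5  79.5] full [560.  248.8  52.4  51.5  79.5]
cuff1 conf 0.90 at [425. 218.] n 418 z 8.0 mean [ 587.  -387.7] box [ 587.1 -388.2   95.3   44.7   11.9] full [ 587.  -388.2   95.5   44.7   11.9]
cuff1 conf 0.68 at [388. 267.] n 434 z 7.5 mean [ 432.6 -263. ] box [ 432.2 -263.3   96.    41.8    8.9] full [ 432.5 -263.6   95.9   42.2    6.8]
weight1 conf 0.85 at [216. 266.] n 452 z 12.5 mean [442.2 247.9] box [442.1 249.   83.9  47.9  -6.6] full [442.1 249.   83.9  47.9  -6.6]
pin_tin conf 0.78 at [429. 266.] n 193 z 25.8 mean [ 444.3 -378.2] box [ 444.5 -379.3   44.5   43.9  -88.6] full [ 444.5 -379.3   44.5   43.9  -88.6]
tape_roll conf 0.89 at [396. 160.] n 255 z 24.2 mean [ 761.4 -269.1] box [ 760.7 -269.    82.9   79.1  -44.6] full [ 760.7 -269.    82.9   79.1  -44.6]
thread_spool conf 0.69 at [385. 269.] n 429 z 7.5 mean [ 434.7 -262.2] box [ 434.4 -262.    95.3   41.9    7.8] full [ 434.4 -262.1   95.3   41.9    7.8]
thread_spool conf 0.66 at [208. 157.] n 146 z 49.6 mean [748.1 276.1] box [749.2 277.5  36.2  33.3  45.9] full [749.  277.6  36.2  33.7  45.9]
cutter conf 0.86 at [123. 202.] n 177 z 13.8 mean [624.7 524.2] box [627.1 529.2 149.1  13.3  64.2] full [627.1 529.2 149.1  13.3  64.2]
```

The top view shows the tray with separator at (308,203), pockets at (171,267) and (219,225), weights at (173,217) and (216,266), and cuffs at (425,218) and (388,267). I'll go above the separator now.

>>> carry_out:
  increments:
    - [[0.8,-1,0,0,0,0.165,0.5],[0.8,-1,0,0,0,0.165,0.5],[0.8,-1,0,0,0,0.165,0.5]]
  newtons: 60

```text
clock: 0.9
tool_pos: [311.3, 370.5, 304.0]
tcp_rot: [3.142, 0.001, 3.037]
force: [0.6, 1.0, 1.4]
grip_width: 0.513
grasp_force: 0.0
```

>>> carry_out:
  increments:
    - [[0.8,-1,0,0,0,0,0.5],[0.8,-1,0,0,0,0,0.5],[0.8,-1,0,0,0,0,0.5]]

```text
clock: 1.2
tool_pos: [392.3, 269.0, 304.0]
tcp_rot: [-3.141, 0.001, 3.03]
force: [-0.7, 0.2, 0.1]
grip_width: 0.501
grasp_force: 0.0
```

>>> carry_out:
  increments:
    - [[0.8,-1,0,0,0,0,0.5],[0.8,-1,0,0,0,0,0.5],[0.8,-1,0,0,0,0,0.5]]

```text
clock: 1.5
tool_pos: [472.4, 168.8, 303.9]
tcp_rot: [-3.141, 0.001, 3.03]
force: [0.7, 0.4, 0.1]
grip_width: 0.498
grasp_force: 0.0
```

>>> carry_out:
  increments:
    - [[0.8,-1,-0.2,0,0,0,0.5],[0.8,-1,-0.2,0,0,0,0.5],[0.8,-1,-0.2,0,0,0,0.5]]

```text
clock: 1.8
tool_pos: [552.2, 68.7, 283.0]
tcp_rot: [-3.141, 0.0, 3.03]
force: [0.3, 0.5, 0.5]
grip_width: 0.502
grasp_force: 0.0
```

>>> carry_out:
  increments:
    - [[0.8,-0.9,-0.3,0,0,0,0.5],[0.8,-0.9,-0.3,0,0,0,0.5],[0.8,-0.9,-0.3,0,0,0,0.5],[0.8,-0.9,-0.3,0,0,0,0.5]]

```text
clock: 2.2
tool_pos: [631.6, -21.5, 251.1]
tcp_rot: [-3.141, -0.003, 3.028]
force: [-0.4, 0.3, -0.0]
grip_width: 0.501
grasp_force: 0.0
```

```bash
python3 - <<'E'
from h import *
img,W,s=look("wrist");cv2.imwrite("pics/w1.png",img)
print(s["clock"],s["tool_pos"],s["tcp_rot"],s["grip_width"])
find("wrist",["separator","tray"],W)
m=(W[...,2]>42)&(W[...,2]<60)&(abs(W[...,0]-635)<60)&(abs(W[...,1]+20)<60)
print(m.sum(),box(W[m]),np.median(W[m][:,2]))
img,W,s=look("top")
find("top",["tray","separator","pocket1","cuff1","weight1"],W)
E
```

```text
2.2 [631.63810381 -21.47887952 251.11017579] [-3.14082333e+00 -2.78223014e-03  3.02822984e+00] 0.5013157996411788
tray conf 0.95 at [266. 111.] n 7963 z 19.9 mean [619.4 -24.2] box [634.1 -19.7 226.  145.5  83.3] full [634.6 -16.  233.4 145.5  83.3]
1580 [634.1 -18.3  80.3  11.7  -6.7] 54.47093478536584
tray conf 0.92 at [272. 193.] n 36 z 18.8 mean [636.6  49.7] box [642.4  49.6 139.8  75.   -5.8] full [642.4  49.6 139.8  75.   -5.8]
separator conf 0.92 at [286. 206.] n 796 z 22.2 mean [632.9  44.5] box [642.   36.7 118.   81.6  -6.4] full [642.4  36.7 118.8  81.6  -6.4]
pocket1 conf 0.94 at [173. 266.] n 313 z 8.2 mean [430.5 377.8] box [430.3 381.1  56.8  52.7 -89.4] full [430.3 381.1  56.8  52.7 -89.4]
pocket1 conf 0.54 at [218. 225.] n 283 z 8.0 mean [559.9 247.4] box [560.1 250.1  53.5  52.6  79.5] full [560.2 250.1  53.6  52.6  79. ]
cuff1 conf 0.55 at [389. 269.] n 379 z 7.5 mean [ 432.3 -263.3] box [ 432.8 -263.8   90.9   38.1    7.2] full [ 432.8 -263.8   90.9   38.1    7.2]
cuff1 conf 0.46 at [176. 267.] n 300 z 8.1 mean [429.4 377.4] box [430.1 379.5  53.5  52.6 -88.7] full [430.1 379.5  53.5  52.6 -88.7]
weight1 conf 0.78 at [217. 269.] n 473 z 12.3 mean [440.7 247.2] box [441.2 247.9  86.3  48.2  -5. ] full [441.2 247.9  86.3  48.2  -5. ]
weight1 conf 0.64 at [174. 217.] n 428 z 13.2 mean [580.6 379.5] box [5.807e+02 3.808e+02 8.420e+01 4.570e+01 1.000e-01] full [581.1 380.   84.2  46.1   2.6]
```

View pics/w1.png

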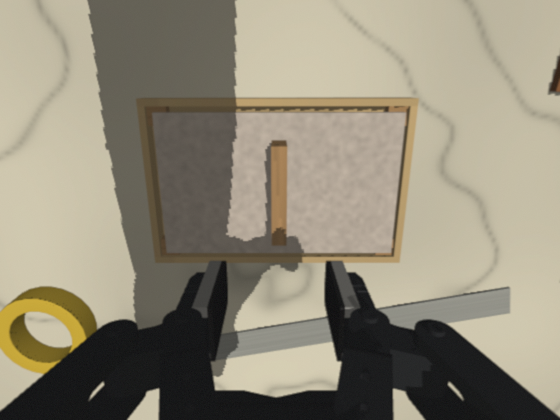

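View pics/scene.png

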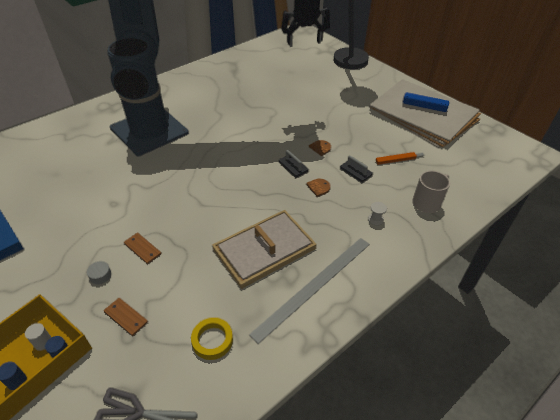

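The wrist view shows the handle at (280,190) in the tray, with nothing hidden. The scene view confirms two pockets and two cuffs. I'll grasp the handle.

>>> carry_out:
  increments:
    - [[0.025,0.03,-0.5,0,0,0,0.5],[0.025,0.03,-1,0,0,0,0.5],[0.025,0.03,-1,0,0,0,0.5]]

```text
clock: 2.95
tool_pos: [624.6, -13.7, 141.7]
tcp_rot: [3.141, -0.024, 3.033]
force: [-2.2, 0.6, -2.6]
grip_width: 0.501
grasp_force: 0.0
```

>>> carry_out:
  increments:
    - [[0,0,-0.3,0,0,0,0.5],[0,0,-0.48,0,0,0,0.5],[0,0,-0.48,0,0,0,0.5],[0,0,-0.48,0,0,0,0],[0,0,-0.48,0,0,0,0],[0,0,-0.48,0,0,0,0],[0,0,-0.48,0,0,0,0],[0,0,-0.48,0,0,0,0]]

```text
clock: 3.75
tool_pos: [635.0, -16.2, 109.6]
tcp_rot: [-3.14, 0.006, 3.032]
force: [-0.6, -2.1, 7.0]
grip_width: 0.126
grasp_force: 59.3
```

>>> carry_out:
  increments:
    - [[0,0,0.1,0,0,0,0],[0,0,0.25,0,0,0,0],[0,0,0.5,0,0,0,0],[0,0,0.5,0,0,0,0]]

```text
clock: 4.15
tool_pos: [635.6, -15.4, 161.1]
tcp_rot: [3.141, 0.008, 3.033]
force: [0.8, 0.1, -0.5]
grip_width: 0.12
grasp_force: 58.8
```

```bash
python3 - <<'E'
from h import *
img,W,s=look("wrist");cv2.imwrite("pics/w2.png",img)
s=arm.read_state();print(s["clock"],s["tool_pos"],s["force"],s["grip_width"],s["grasp_force"])
find("wrist",["separator"],W)
# finger tips in tool frame
E
```

```text
4.2 [634.9227985  -15.30460285 159.08286688] [-0.45420611  0.10252175 -0.70641284] 0.11951941109404778 58.7870854139328
separator conf 0.84 at [275. 218.] n 83382 z 73.9 mean [617.7 -11.9] box [635.  -14.  204.8 123.6  83.7] full [635.  -14.  204.8 123.6  83.7]
```

View pics/w2.png

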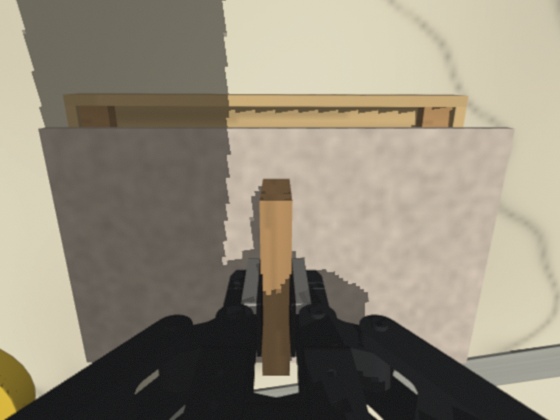

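The wrist view shows the board held level by its bar at (276,280), well clear of the tray. I'll carry it towards the robot and set it down.

>>> carry_out:
  increments:
    - [[-0.3,0,0,0,0,0,0],[-0.65,0,0,0,0,0,0],[-1,0,0,0,0,0,0]]

```text
clock: 4.55
tool_pos: [531.1, -15.1, 153.7]
tcp_rot: [3.141, -0.004, 3.033]
force: [-0.3, 0.1, -0.7]
grip_width: 0.124
grasp_force: 58.8
```

>>> carry_out:
  increments:
    - [[-0.4,0,0,0,0,0,0],[-0.8,0,0,0,0,0,0],[-1,0,0,0,0,0,0]]

```text
clock: 4.85
tool_pos: [428.7, -14.7, 153.4]
tcp_rot: [3.141, -0.006, 3.032]
force: [-0.2, 0.3, -1.6]
grip_width: 0.13
grasp_force: 40.8
```

>>> carry_out:
  increments:
    - [[-0.35,0,-0.2,0,0,0,0],[-0.35,0,-0.4,0,0,0,0],[-0.35,0,-0.5,0,0,0,0],[-0.35,0,-0.57,0,0,0,0],[-0.35,0,-0.6,0,0,0,0],[-0.35,0,-0.6,0,0,0,0]]

```text
clock: 5.45
tool_pos: [398.8, -15.4, 96.0]
tcp_rot: [3.142, -0.0, 3.033]
force: [0.9, -0.2, -2.1]
grip_width: 0.118
grasp_force: 61.9
```

>>> carry_out:
  increments:
    - [[0,0,-0.03,0,0,0,0],[0,0,-0.06,0,0,0,0],[0,0,-0.06,0,0,0,0],[0,0,-0.06,0,0,0,0]]

```text
clock: 5.85
tool_pos: [399.5, -15.6, 93.5]
tcp_rot: [-3.141, 0.003, 3.033]
force: [-6.2, 1.0, 13.8]
grip_width: 0.121
grasp_force: 63.8
```

```bash
python3 - <<'E'
from h import *
img,W,s=look("wrist")
s=arm.read_state();print(s["clock"],s["tool_pos"],s["tcp_rot"],s["force"],s["grip_width"],s["grasp_force"])
find("wrist",["separator"],W)
E
```

```text
5.9 [399.52836238 -15.57907911  93.48208313] [-3.14120280e+00  2.85488850e-03  3.03261734e+00] [-6.38926026  0.85155588 13.67255751] 0.12411949588740148 63.76360058784485
separator conf 0.88 at [276. 218.] n 84060 z 6.5 mean [381.2 -12.3] box [399.  -14.2 204.8 124.7  83.8] full [399.  -14.2 204.8 124.7  83.8]
```

>>> carry_out:
  increments:
    - [[0,0,0.03,0,0,0,0.5],[0,0,0.03,0,0,0,0.5],[0,0,0.03,0,0,0,0.5],[0,0,0.03,0,0,0,0.5],[0,0,0.5,0,0,0,0.5],[0,0,1,0,0,0,0.9],[0,0,1,0,0,0,0.9]]

```text
clock: 6.65
tool_pos: [401.9, -16.2, 196.7]
tcp_rot: [-3.14, 0.013, 3.032]
force: [1.0, -0.8, -0.5]
grip_width: 0.826
grasp_force: 0.0
```

>>> carry_out:
  increments:
    - [[0.6,1,0.6,0,0,0,0.9],[0.6,1,0.6,0,0,0,0.9],[0.6,1,0.6,0,0,0,0.9]]

```text
clock: 6.95
tool_pos: [459.6, 86.5, 250.9]
tcp_rot: [3.141, 0.002, 3.033]
force: [0.6, -0.1, 0.3]
grip_width: 0.899
grasp_force: 0.0
```

>>> carry_out:
  increments:
    - [[0.6,1,0,0,0,0,0.9],[0.6,1,0,0,0,0,0.9],[0.6,1,0,0,0,0,0.9]]

```text
clock: 7.25
tool_pos: [519.7, 188.2, 248.5]
tcp_rot: [3.14, -0.0, 3.036]
force: [0.1, -1.1, -0.4]
grip_width: 0.903
grasp_force: 0.0
```

>>> carry_out:
  increments:
    - [[0.4,0.63,0,0,0,0,0.9],[0.4,0.63,0,0,0,0,0.9],[0.4,0.63,0,0,0,0,0.9]]

```text
clock: 7.55
tool_pos: [559.0, 250.3, 247.6]
tcp_rot: [3.141, -0.002, 3.035]
force: [0.4, -0.7, -1.3]
grip_width: 0.9
grasp_force: 0.0
```

```bash
cat >> h.py <<'E'
def pocket(P):
    """fit U outline to top points: centre (its origin) and direction of +y (deg), by overlap with template"""
    from scipy.optimize import minimize
    c0=P[:,:2].mean(0)
    hull=cv2.convexHull(P[:,:2].astype(np.float32))[:,0].astype(float)
    pts=[]
    for a,b in zip(hull,np.roll(hull,-1,0)):
        n=max(1,int(np.linalg.norm(b-a)/2));pts+= [a+(b-a)*i/n for i in range(n)]
    H=np.array(pts)
    def sd(q):
        x,y=q[:,0],q[:,1]
        return np.where(y>0,np.hypot(x,y)-30,np.maximum(abs(x)-30,-y-30))
    def f(p):
        c,s_=np.cos(p[2]),np.sin(p[2]);d=H-p[:2];q=np.stack([c*d[:,0]+s_*d[:,1],-s_*d[:,0]+c*d[:,1]],-1)
        return np.mean(np.minimum(abs(sd(q)),6)**2)
    r=min((minimize(f,[*c0,t],method="Nelder-Mead",options=dict(maxiter=800)) for t in np.radians(range(0,360,30))),key=lambda r:r.fun)
    return np.round([r.x[0],r.x[1],(np.degrees(r.x[2])+90)%360,r.fun],2)
def pockets(cam,W,minc=.3):
    for r in arm.regions_of(cam,"pocket1"):
        if r["conf"]<minc: continue
        P=W[r["mask"]];P=P[~np.isnan(P[:,0])];z=np.median(P[:,2]);P=P[abs(P[:,2]-z)<4]
        if len(P)>50: print("pocket conf %.2f"%r["conf"],r["at"],"z %.1f"%z,"x,y,dir,err",pocket(P),box(P))
E
python3 - <<'E'
from h import *
img,W,s=look("wrist");cv2.imwrite("pics/w3.png",img)
print(s["clock"],s["tool_pos"],s["tcp_rot"],s["grip_width"])
pockets("wrist",W)
find("wrist",["weight1"],W)
# fingers: near points in tool frame
r=R.from_euler("xyz",s["tcp_rot"]).as_matrix();T=(W-s["tool_pos"])@r
m=(T[...,2]>20)&(T[...,2]<95)&(abs(T[...,0])<40)
print("tip z in tool",np.nanpercentile(T[m][:,2],[50,90,98,100]))
img,W,s=look("top");find("top",["separator"],W)
E
```

```text
7.55 [558.99265353 250.25253377 247.56737653] [ 3.14143831e+00 -1.59622380e-03  3.03548800e+00] 0.9004194644087247
pocket conf 0.81 [422.1, 18.2] z 8.4 x,y,dir,err [428.54 383.49  90.15  11.92] [445.9 382.   60.5  31.1  83.9]
pocket conf 0.65 [271.8, 178.4] z 8.4 x,y,dir,err [5.5861e+02 2.5225e+02 7.9370e+01 2.0000e-02] [558.6 252.3  60.4  59.9 -10.6]
pocket conf 0.65 [537.3, 198.7] z 14.2 x,y,dir,err [587.07 498.32 154.18  14.05] [602.  484.5  50.3  21.8  63.1]
weight1 conf 0.96 at [256.  45.] n 5881 z 12.6 mean [450.3 251.2] box [450.8 250.6  67.7  49.3  -5.3] full [450.6 251.2  67.9  50.5  -4.5]
weight1 conf 0.90 at [426. 187.] n 5829 z 12.8 mean [574.9 379.3] box [579.2 383.2  89.1  50.    2.7] full [579.2 383.2  89.1  50.    2.7]
weight1 conf 0.21 at [28. 50.] n 5303 z 6.2 mean [433.5  65.9] box [432.   61.6  73.7  49.1  -6.5] full [432.   61.6  73.7  49.1  -6.5]
tip z in tool [37.56984719 54.1176328  59.45615402 63.12585896]
separator conf 0.68 at [305. 282.] n 2690 z 6.0 mean [400.4 -15.6] box [400.9 -15.4 200.6 118.2  83.9] full [400.8 -15.5 200.7 118.2  83.9]
```

View pics/w3.png

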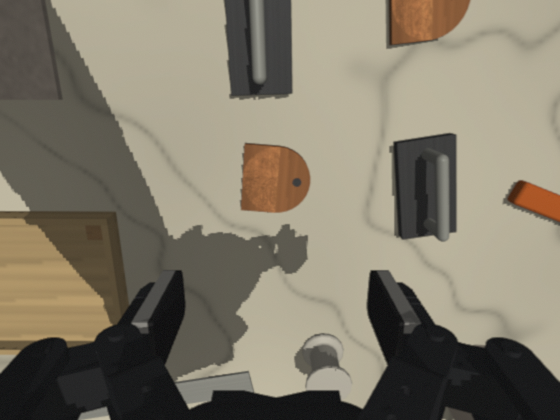

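The wrist view shows the pocket at (276,178), both weights at (262,50) and (426,187), and the second pocket at top right. I'll turn and descend on the pocket.

>>> carry_out:
  increments:
    - [[-0.025,-0.095,-0.1,0,0,0.0714,0.84],[-0.025,-0.095,-0.2,0,0,0.142,0.84],[-0.025,-0.095,-0.4,0,0,0.214,0.84],[-0.025,-0.095,-0.6,0,0,0.285,0.84],[-0.025,-0.095,-0.7,0,0,0.357,0.84],[-0.025,-0.095,-0.8,0,0,0.428,0.84],[-0.025,-0.095,-0.8,0,0,0.5,0.84]]

```text
clock: 8.5
tool_pos: [554.3, 236.7, 168.2]
tcp_rot: [3.14, -0.003, -2.2]
force: [0.2, 0.3, 0.1]
grip_width: 0.84
grasp_force: 0.0
```

>>> carry_out:
  increments:
    - [[0,0,-0.3,0,0,0.071,0.84],[0,0,-0.5,0,0,0.142,0.84],[0,0,-0.7,0,0,0.213,0.84],[0,0,-0.75,0,0,0.213,0.84],[0,0,-0.75,0,0,0.213,0.84]]

```text
clock: 9.0
tool_pos: [554.7, 237.2, 94.2]
tcp_rot: [3.14, -0.001, -1.762]
force: [0.4, -0.5, 0.2]
grip_width: 0.84
grasp_force: 0.0
```

```bash
python3 - <<'E'
from h import *
for i in range(2):
    img,W,s=look("wrist");print(s["clock"],s["tool_pos"],s["tcp_rot"],s["force"],s["grip_width"])
cv2.imwrite("pics/w4.png",img)
pockets("wrist",W)
r=R.from_euler("xyz",s["tcp_rot"]).as_matrix();T=(W-s["tool_pos"])@r
m=(T[...,2]>20)&(T[...,2]<s["tool_pos"][2]-12)&(abs(T[...,0])<40)
print("tip z in tool",np.nanpercentile(T[m][:,2],[50,90,98,100]))
E
```

```text
9.0 [554.71281658 237.18562532  94.22598427] [ 3.13975561e+00 -1.04858644e-03 -1.76239013e+00] [ 0.40520098 -0.51561429  0.19739178] 0.8399891467081123
9.05 [555.56880181 237.59579808  95.46269275] [-3.14143035e+00  8.87066053e-05 -1.76168544e+00] [ 0.22847018 -0.27350914  0.72509372] 0.8398389411064715
pocket conf 0.75 [276.2, 271.7] z 8.3 x,y,dir,err [5.5858e+02 2.5195e+02 7.9160e+01 7.0000e-02] [558.5 252.1  60.9  60.3  79.3]
tip z in tool [55.9193249  83.192192   83.40743676 83.46264818]
```

View pics/w4.png

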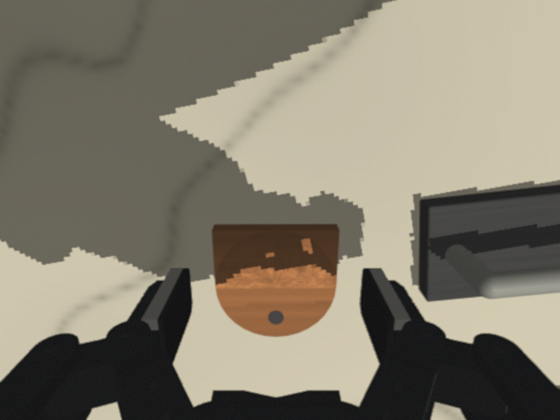

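The wrist view shows the pocket's square end at (275,225), centred between the fingers. I'll descend and grip.

>>> carry_out:
  increments:
    - [[0.01,0.015,-0.15,0,0,0,0.84],[0.01,0.015,-0.24,0,0,0,0.84],[0.01,0.015,-0.265,0,0,0,0.84],[0.01,0.015,-0.265,0,0,0,0.84]]
  newtons: 30

```text
clock: 9.55
tool_pos: [555.7, 239.4, 66.9]
tcp_rot: [3.139, -0.001, -1.758]
force: [1.1, -0.2, -0.4]
grip_width: 0.84
grasp_force: 0.0
```

>>> carry_out:
  increments:
    - [[0,0,0,0,0,0,0.5],[0,0,0,0,0,0,0.5],[0,0,0,0,0,0,0.5],[0,0,0,0,0,0,0.5],[0,0,0,0,0,0,0.5]]

```text
clock: 10.05
tool_pos: [556.6, 239.6, 68.5]
tcp_rot: [-3.142, 0.0, -1.758]
force: [0.7, 0.1, 0.8]
grip_width: 0.69
grasp_force: 33.9
```

>>> carry_out:
  increments:
    - [[0,0,0.2,0,0,0,0.5],[0,0,0.5,0,0,0,0.5],[0,0,0.7,0,0,0,0.5]]

```text
clock: 10.35
tool_pos: [557.0, 239.8, 140.1]
tcp_rot: [-3.14, 0.001, -1.758]
force: [0.8, -0.4, -0.0]
grip_width: 0.69
grasp_force: 33.9
```

>>> carry_out:
  increments:
    - [[0.2,-0.4,0,0,0,0.02,0.5],[0.3,-0.8,0,0,0,0.037,0.5],[0.4,-1,0,0,0,0.037,0.5]]

```text
clock: 10.65
tool_pos: [597.2, 137.1, 138.9]
tcp_rot: [-3.141, -0.001, -1.682]
force: [0.1, -0.5, -0.9]
grip_width: 0.69
grasp_force: 33.9
```

>>> carry_out:
  increments:
    - [[0.2,-0.4,0,0,0,0,0.5],[0.3,-0.8,0,0,0,0,0.5],[0.42,-1,0,0,0,0,0.5],[0.42,-1.0,0,0,0,0,0.5]]

```text
clock: 11.05
tool_pos: [639.9, 36.1, 138.3]
tcp_rot: [-3.14, -0.001, -1.686]
force: [0.7, 1.2, -0.2]
grip_width: 0.689
grasp_force: 33.9
```

>>> carry_out:
  increments:
    - [[0,-0.28,0,0,0,0,0.5],[0,-0.28,0,0,0,0,0.5],[0,-0.28,0,0,0,0,0.5]]

```text
clock: 11.35
tool_pos: [638.3, 12.0, 138.3]
tcp_rot: [3.141, 0.001, -1.681]
force: [0.2, 0.6, 0.1]
grip_width: 0.692
grasp_force: 33.9
```

```bash
python3 - <<'E'
from h import *
for i in range(2):
    img,W,s=look("wrist");print(s["clock"],s["tool_pos"],s["tcp_rot"],s["force"],s["grip_width"],s["grasp_force"])
cv2.imwrite("pics/w5.png",img)
pockets("wrist",W);find("wrist",["tray"],W)
E
```

```text
11.35 [638.31820959  11.98614183 138.28819475] [ 3.14099686e+00  8.26480155e-04 -1.68121860e+00] [0.19886539 0.60105609 0.13531121] 0.6922158205963406 33.88265389949083
11.4 [638.3389962   12.48002355 138.3507075 ] [ 3.14112457e+00  7.97403294e-04 -1.68036250e+00] [ 0.36530248 -0.03095398 -0.17080485] 0.6893641247410391 33.882827013731
pocket conf 0.58 [275.7, 299.8] z 78.3 x,y,dir,err [6.3977e+02 2.5110e+01 8.3410e+01 2.0000e-01] [639.7  25.2  61.4  61.2  -6.8]
tray conf 0.89 at [277. 121.] n 72492 z 6.6 mean [631.2 -43.5] box [635.3  -9.3 195.1 135.5  83.6] full [635.6  -6.7 200.6 145.7  83.4]
```

View pics/w5.png

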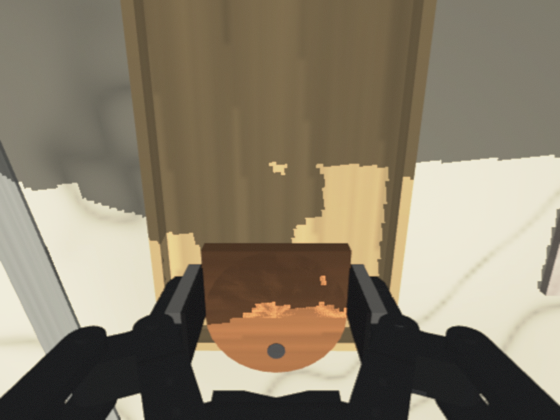

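The pocket is held level at (276,300), centred between the tray walls. I'll lower and release it, then head for the second pocket.

>>> carry_out:
  increments:
    - [[0,0,-0.3,0,0,0,0.5],[0,0,-0.5,0,0,0,0.5],[0,0,-0.6,0,0,0,0.5],[0,0,-0.64,0,0,0,0.5],[0,0,-0.64,0,0,0,0.5],[0,0,-0.64,0,0,0,0.82],[0,0,-0.64,0,0,0,0.82],[0,0,-0.64,0,0,0,0.82]]

```text
clock: 12.35
tool_pos: [639.0, 11.7, 74.9]
tcp_rot: [-3.141, 0.0, -1.681]
force: [-0.3, -0.3, -0.1]
grip_width: 0.816
grasp_force: 0.0
```

>>> carry_out:
  increments:
    - [[0,0,0.2,0,0,0,0.82],[0,0,0.6,0,0,0,0.84],[0,0,1,0,0,0,0.84],[0,0,1,0,0,0,0.84]]

```text
clock: 12.75
tool_pos: [642.6, 11.3, 183.0]
tcp_rot: [-3.127, 0.0, -1.681]
force: [0.4, 1.0, 0.6]
grip_width: 0.844
grasp_force: 0.0
```

```bash
python3 - <<'E'
from h import *
img,W,s=look("wrist");print(s["clock"],s["tool_pos"],s["tcp_rot"])
pockets("wrist",W)
img,W,s=look("top");pockets("top",W)
E
```

```text
12.75 [642.55176572  11.26835431 182.97790313] [-3.12732566e+00  3.57384117e-04 -1.68086385e+00]
pocket conf 0.94 [284.1, 213.1] z 14.4 x,y,dir,err [6.4066e+02 2.4790e+01 8.3800e+01 7.0000e-02] [640.7  24.7  60.   59.9  83.8]
pocket conf 0.95 [173.0, 266.1] z 7.5 x,y,dir,err [431.17 381.09  88.58   5.47] [431.8 380.   58.   55.5 -89.5]
```

>>> carry_out:
  increments:
    - [[-0.52,0.89,0.2,0,0,0.04,0.84],[-0.52,0.89,0.2,0,0,0.04,0.84],[-0.52,0.89,0.2,0,0,0.04,0.84]]

```text
clock: 13.25
tool_pos: [583.6, 104.6, 193.5]
tcp_rot: [3.138, 0.002, -1.592]
force: [0.1, -0.5, 0.1]
grip_width: 0.841
grasp_force: 0.0
```

>>> carry_out:
  increments:
    - [[-0.52,0.89,0,0,0,0,0.84],[-0.52,0.89,0,0,0,0,0.84],[-0.52,0.89,0,0,0,0,0.84]]

```text
clock: 13.55
tool_pos: [531.1, 193.3, 192.4]
tcp_rot: [3.136, 0.001, -1.591]
force: [1.1, -1.9, 0.1]
grip_width: 0.835
grasp_force: 0.0
```

>>> carry_out:
  increments:
    - [[-0.52,0.89,0,0,0,0,0.84],[-0.52,0.89,0,0,0,0,0.84],[-0.52,0.89,0,0,0,0,0.84]]

```text
clock: 13.85
tool_pos: [479.5, 281.8, 192.6]
tcp_rot: [3.137, 0.0, -1.591]
force: [-0.1, -0.2, 0.5]
grip_width: 0.838
grasp_force: 0.0
```

>>> carry_out:
  increments:
    - [[-0.52,0.89,-0.4,0,0,0,0.84],[-0.52,0.89,-0.4,0,0,0,0.84],[-0.52,0.89,-0.4,0,0,0,0.84],[-0.52,0.89,-0.4,0,0,0,0.84]]

```text
clock: 14.25
tool_pos: [429.3, 367.4, 151.8]
tcp_rot: [3.138, -0.003, -1.595]
force: [0.1, -0.8, 1.2]
grip_width: 0.839
grasp_force: 0.0
```

```bash
python3 - <<'E'
from h import *
for i in range(2):
    img,W,s=look("wrist");print(s["clock"],s["tool_pos"],s["tcp_rot"])
pockets("wrist",W)
E
```

```text
14.25 [429.26231076 367.38379317 151.788681  ] [ 3.13820007 -0.00342159 -1.59459207]
14.3 [430.55752782 366.76925824 152.97683997] [ 3.14020332e+00 -2.67083255e-03 -1.59634246e+00]
pocket conf 0.76 [279.9, 236.1] z 8.4 x,y,dir,err [4.2832e+02 3.8378e+02 9.0020e+01 1.3000e-01] [428.1 383.9  60.6  59.4 -89.7]
```

>>> carry_out:
  increments:
    - [[-0.02,0.04,-0.4,0,0,0.012,0.84],[-0.02,0.04,-0.7,0,0,0.012,0.84],[-0.02,0.04,-0.8,0,0,0.012,0.84],[-0.02,0.04,-0.845,0,0,0.012,0.84],[-0.02,0.04,-0.845,0,0,0.012,0.84]]

```text
clock: 14.9
tool_pos: [429.7, 371.2, 70.7]
tcp_rot: [-3.141, 0.0, -1.573]
force: [0.3, 0.1, 0.8]
grip_width: 0.837
grasp_force: 0.0
```

>>> carry_out:
  increments:
    - [[0,0,0,0,0,0,0.5],[0,0,0,0,0,0,0.5],[0,0,0,0,0,0,0.5],[0,0,0,0,0,0,0.5],[0,0,0,0,0,0,0.5]]

```text
clock: 15.4
tool_pos: [430.2, 372.5, 72.3]
tcp_rot: [-3.138, 0.002, -1.572]
force: [1.0, 0.6, 6.1]
grip_width: 0.691
grasp_force: 32.8
```

>>> carry_out:
  increments:
    - [[0,0,0.2,0,0,0,0.5],[0,0,0.5,0,0,0,0.5],[0,0,0.8,0,0,0,0.5],[0,0,0.8,0,0,0,0.5]]

```text
clock: 15.8
tool_pos: [431.0, 373.5, 155.5]
tcp_rot: [-3.134, 0.006, -1.572]
force: [1.1, 1.0, 0.3]
grip_width: 0.687
grasp_force: 32.4
```

>>> carry_out:
  increments:
    - [[0.2,-0.4,0,0,0,-0.053,0.5],[0.4,-0.8,0,0,0,-0.053,0.5],[0.4,-0.95,0,0,0,-0.053,0.5]]

```text
clock: 16.1
tool_pos: [469.9, 273.9, 149.1]
tcp_rot: [-3.141, -0.002, -1.686]
force: [-0.5, 0.1, -0.6]
grip_width: 0.685
grasp_force: 32.4
```

>>> carry_out:
  increments:
    - [[0.2,-0.45,0,0,0,0,0.5],[0.4,-0.9,0,0,0,0,0.5],[0.4,-0.95,0,0,0,0,0.5]]

```text
clock: 16.4
tool_pos: [510.0, 177.5, 149.2]
tcp_rot: [-3.141, -0.002, -1.689]
force: [0.3, 0.4, -0.6]
grip_width: 0.686
grasp_force: 32.5
```

>>> carry_out:
  increments:
    - [[0.2,-0.45,0,0,0,0,0.5],[0.4,-0.9,0,0,0,0,0.5],[0.4,-0.95,0,0,0,0,0.5]]

```text
clock: 16.7
tool_pos: [550.0, 83.0, 149.4]
tcp_rot: [-3.141, -0.002, -1.688]
force: [0.2, 0.4, 0.3]
grip_width: 0.682
grasp_force: 32.5
```

>>> carry_out:
  increments:
    - [[0.2,-0.45,0,0,0,0,0.5],[0.4,-0.9,0,0,0,0,0.5],[0.4,-0.95,0,0,0,0,0.5]]

```text
clock: 17.0
tool_pos: [590.0, -11.8, 149.3]
tcp_rot: [-3.14, -0.001, -1.688]
force: [-0.3, 0.6, 0.1]
grip_width: 0.691
grasp_force: 32.5
```

>>> carry_out:
  increments:
    - [[0.2,-0.4,0,0,0,0,0.5],[0.38,-0.7,0,0,0,0,0.5],[0.38,-0.7,0,0,0,0,0.5],[0.38,-0.7,0,0,0,0,0.5]]

```text
clock: 17.4
tool_pos: [626.1, -77.4, 149.0]
tcp_rot: [3.139, 0.002, -1.683]
force: [-1.4, 0.4, -1.0]
grip_width: 0.684
grasp_force: 32.6
```

```bash
python3 - <<'E'
from h import *
for i in range(2):
    img,W,s=look("wrist");print(s["clock"],s["tool_pos"],s["tcp_rot"],s["grip_width"],s["grasp_force"])
pockets("wrist",W)
E
```

```text
17.4 [626.10655384 -77.43900873 148.96933104] [ 3.13939816e+00  1.52777824e-03 -1.68321514e+00] 0.684305637683149 32.57591754198074
17.45 [625.89605076 -76.85572347 149.16966906] [ 3.13946991e+00  1.38526051e-03 -1.68213361e+00] 0.6905019037155173 32.57573526352644
pocket conf 0.93 [270.2, 369.7] z 14.5 x,y,dir,err [640.79  24.98  79.65  12.08] [643.4  36.8  60.   37.  -12.2]
pocket conf 0.81 [275.6, 291.6] z 85.2 x,y,dir,err [ 6.273e+02 -6.501e+01  8.355e+01  1.800e-01] [627.1 -65.   61.   60.2  83.8]
```

>>> carry_out:
  increments:
    - [[0.025,0,-0.3,0,0,0,0.5],[0.025,0,-0.5,0,0,0,0.5],[0.025,0,-0.66,0,0,0,0.5],[0.025,0,-0.71,0,0,0,0.5],[0.025,0,-0.71,0,0,0,0.5],[0.025,0,-0.71,0,0,0,0.82],[0.025,0,-0.71,0,0,0,0.82],[0.025,0,-0.71,0,0,0,0.82]]

```text
clock: 18.35
tool_pos: [629.6, -78.4, 79.6]
tcp_rot: [-3.14, -0.0, -1.683]
force: [0.0, 0.2, 0.3]
grip_width: 0.819
grasp_force: 0.0
```

>>> carry_out:
  increments:
    - [[0,0,0.2,0,0,0,0.82],[0,0,0.6,0,0,0,0.82],[0,0,1,0,0,0,0.5],[0,0,1,0,0,0,0.5]]

```text
clock: 18.75
tool_pos: [633.0, -79.3, 187.5]
tcp_rot: [-3.127, -0.002, -1.683]
force: [1.1, -0.9, 0.5]
grip_width: 0.509
grasp_force: 0.0
```

```bash
python3 - <<'E'
from h import *
img,W,s=look("wrist");print(s["clock"],s["tool_pos"],s["tcp_rot"])
pockets("wrist",W)
img,W,s=look("top");find("top",["separator"],W)
m=(W[...,2]>30)&(W[...,2]<45)&(abs(W[...,0]-400)<60)&(abs(W[...,1]+15)<60);print(m.sum(),box(W[m]))
E
```

```text
18.75 [632.97707277 -79.3034371  187.49152274] [-3.12728325e+00 -1.65996259e-03 -1.68302924e+00]
pocket conf 0.79 [285.6, 213.3] z 14.4 x,y,dir,err [ 6.3068e+02 -6.6140e+01  8.3470e+01  8.0000e-02] [630.8 -66.2  60.1  59.8  -6.5]
pocket conf 0.64 [285.2, 319.7] z 14.5 x,y,dir,err [6.4073e+02 2.4610e+01 8.3700e+01 2.3000e-01] [640.7  24.5  60.9  60.   83.8]
separator conf 0.95 at [290. 279.] n 1259 z 5.7 mean [408.4  34. ] box [406.3  30.3 117.2 102.6  -7.3] full [406.3  30.3 117.2 102.6  -7.3]
separator conf 0.24 at [295. 200.] n 266 z 14.2 mean [641.1  20.3] box [6.405e+02 2.390e+01 5.270e+01 5.130e+01 2.000e-01] full [6.405e+02 2.390e+01 5.270e+01 5.130e+01 2.000e-01]
32 [415.7 -16.7  49.9   9.6  -7.8]
```

>>> carry_out:
  increments:
    - [[-0.2,0.05,0.1,0,0,-0.07,0.5],[-0.4,0.1,0.1,0,0,-0.14,0.5],[-0.6,0.15,0.1,0,0,-0.21,0.5],[-0.8,0.2,0.1,0,0,-0.28,0.5],[-0.9,0.2,0.1,0,0,-0.35,0.5],[-1,0.2,0.1,0,0,-0.42,0.5],[-1,0.2,0.1,0,0,-0.49,0.5],[-1,0.2,0.1,0,0,-0.5,0.5]]

```text
clock: 19.75
tool_pos: [527.8, -58.1, 186.9]
tcp_rot: [3.139, -0.003, -2.731]
force: [0.3, -0.9, -0.5]
grip_width: 0.499
grasp_force: 0.0
```

>>> carry_out:
  increments:
    - [[-0.3,0.1,0,0,0,-0.07,0.5],[-0.6,0.2,0,0,0,-0.14,0.5],[-0.9,0.3,0,0,0,-0.21,0.5],[-1,0.4,0,0,0,-0.25,0.5],[-1,0.4,0,0,0,-0.25,0.5]]

```text
clock: 20.25
tool_pos: [427.4, -17.4, 187.7]
tcp_rot: [3.141, -0.003, 3.033]
force: [-0.1, -0.6, 0.3]
grip_width: 0.501
grasp_force: 0.0
```

>>> carry_out:
  increments:
    - [[-0.29,0.02,-0.2,0,0,0,0.5],[-0.29,0.02,-0.2,0,0,0,0.5],[-0.29,0.02,-0.2,0,0,0,0.5]]

```text
clock: 20.55
tool_pos: [399.8, -16.5, 167.6]
tcp_rot: [3.141, -0.002, 3.031]
force: [0.3, -0.0, 1.5]
grip_width: 0.502
grasp_force: 0.0
```

```bash
python3 - <<'E'
from h import *
for i in range(2):
    img,W,s=look("wrist");print(s["clock"],s["tool_pos"],s["tcp_rot"])
find("wrist",["separator"],W)
m=(W[...,2]>30)&(W[...,2]<45)&(abs(W[...,0]-400)<60)&(abs(W[...,1]+15)<40);print(m.sum(),box(W[m]))
E
```

```text
20.55 [399.82114434 -16.49978606 167.61837894] [ 3.14146603e+00 -2.02688167e-03  3.03127381e+00]
20.6 [401.16782001 -16.75855427 169.03945957] [-3.14143082e+00  1.02669715e-03  3.03082779e+00]
separator conf 0.58 at [277. 190.] n 49866 z 6.4 mean [391.1 -13.3] box [399.2 -14.3 203.  124.3  83.6] full [399.2 -14.3 203.  124.3  83.6]
2586 [398.7 -14.3  80.3  11.9  -6. ]
```

>>> carry_out:
  increments:
    - [[-0.015,0.02,-0.3,0,0,0,0.5],[-0.015,0.02,-0.6,0,0,0,0.5],[-0.015,0.02,-0.76,0,0,0,0.5],[-0.015,0.02,-0.8,0,0,0,0.5],[-0.015,0.02,-0.8,0,0,0,0.5]]
  newtons: 80

```text
clock: 21.2
tool_pos: [399.5, -14.6, 89.4]
tcp_rot: [-3.142, 0.001, 3.03]
force: [-0.2, -0.4, 1.2]
grip_width: 0.498
grasp_force: 0.0
```

>>> carry_out:
  increments:
    - [[0,0,0,0,0,0,0],[0,0,0,0,0,0,0],[0,0,0,0,0,0,0],[0,0,0,0,0,0,0],[0,0,0,0,0,0,0],[0,0,0,0,0,0,0]]

```text
clock: 21.8
tool_pos: [400.1, -14.7, 90.8]
tcp_rot: [-3.141, 0.004, 3.03]
force: [-0.5, 0.2, 4.6]
grip_width: 0.119
grasp_force: 78.2
```

>>> carry_out:
  increments:
    - [[0,0,0.1,0,0,0,0],[0,0,0.3,0,0,0,0],[0,0,0.6,0,0,0,0],[0,0,0.7,0,0,0,0],[0,0,0.7,0,0,0,0]]

```text
clock: 22.3
tool_pos: [399.8, -14.6, 160.7]
tcp_rot: [-3.141, 0.004, 3.029]
force: [0.2, 0.4, -2.0]
grip_width: 0.118
grasp_force: 78.3
```

>>> carry_out:
  increments:
    - [[0.3,0,0,0,0,0,0],[0.7,0,0,0,0,0,0],[1,0,0,0,0,0,0]]

```text
clock: 22.6
tool_pos: [499.4, -14.2, 156.9]
tcp_rot: [3.141, -0.002, 3.029]
force: [0.6, -0.2, -1.8]
grip_width: 0.123
grasp_force: 78.3
```

>>> carry_out:
  increments:
    - [[0.4,0,0,0,0,0,0],[0.8,0,0,0,0,0,0],[1,0,0,0,0,0,0]]

```text
clock: 22.9
tool_pos: [600.4, -14.3, 156.0]
tcp_rot: [3.141, -0.002, 3.03]
force: [-0.4, 0.6, -1.0]
grip_width: 0.117
grasp_force: 78.3
```

>>> carry_out:
  increments:
    - [[0.2,0,0,0,0,0,0],[0.36,-0.04,0,0,0,0,0],[0.36,-0.04,0,0,0,0,0],[0.36,-0.04,0,0,0,0,0]]

```text
clock: 23.3
tool_pos: [633.5, -18.3, 156.7]
tcp_rot: [3.141, -0.004, 3.029]
force: [-0.6, 0.6, -1.7]
grip_width: 0.118
grasp_force: 78.3
```

```bash
python3 - <<'E'
from h import *
for i in range(2):
    img,W,s=look("wrist");print(s["clock"],s["tool_pos"],s["tcp_rot"],s["grip_width"],s["grasp_force"])
cv2.imwrite("pics/w6.png",img)
find("wrist",["separator","tray"],W)
E
```

```text
23.3 [633.45148297 -18.25398188 156.68066832] [ 3.14144418 -0.00424164  3.0293315 ] 0.11755721905336015 78.27704787254333
23.35 [633.26783877 -18.15200899 157.14526366] [ 3.14141609 -0.0037641   3.02947331] 0.12188892424529449 78.27687978744507
separator conf 0.81 at [279. 218.] n 85448 z 72.8 mean [613.6 -14.5] box [631.4 -16.4 205.2 123.9  83.6] full [631.4 -16.4 205.2 123.9  83.6]
tray conf 0.83 at [269. 113.] n 9804 z 19.1 mean [568.  -12.8] box [568.  -12.3 226.4  13.5  83.4] full [568.7 -12.4 226.4  14.7  83.5]
```

View pics/w6.png

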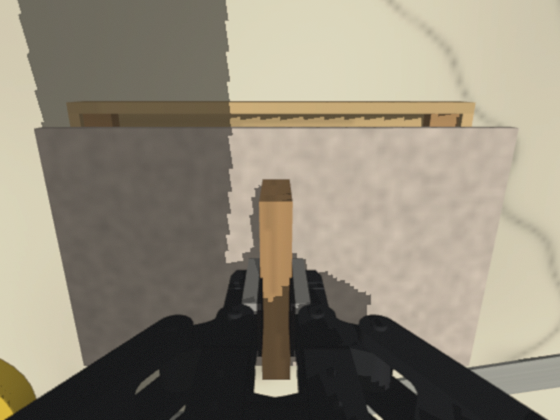

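The board is held level, with the tray rim at (270,108) just beyond it. I'll shift +3/−3 mm and lower to just above the rim.

>>> carry_out:
  increments:
    - [[0.03,-0.033,-0.1,0,0,0,0],[0.03,-0.033,-0.25,0,0,0,0],[0.03,-0.033,-0.4,0,0,0,0],[0.03,-0.033,-0.42,0,0,0,0],[0.03,-0.033,-0.42,0,0,0,0]]

```text
clock: 24.0
tool_pos: [636.3, -21.5, 114.7]
tcp_rot: [3.141, -0.004, 3.029]
force: [-0.3, -0.1, -1.3]
grip_width: 0.113
grasp_force: 78.3
```

```bash
python3 - <<'E'
from h import *
for i in range(2):
    img,W,s=look("wrist");print(s["clock"],s["tool_pos"],s["tcp_rot"],s["grip_width"],s["grasp_force"])
cv2.imwrite("pics/w7.png",img)
find("wrist",["separator","tray"],W)
m=(W[...,2]>17)&(W[...,2]<22.5)&(W[...,0]<590)&(W[...,0]>530);print(m.sum(),box(W[m]))
img,W,s=look("top");find("top",["separator","tray"],W)
E
```

```text
24.0 [636.30794426 -21.47942425 114.71369765] [ 3.1414318  -0.00393885  3.02947028] 0.11264767086979201 78.25729966163635
24.05 [637.09950046 -21.58205325 115.97301401] [ 3.14151676e+00 -1.67409435e-03  3.02947465e+00] 0.1125752645511788 78.25716376304626
separator conf 0.96 at [277. 220.] n 85296 z 31.6 mean [617.6 -17.9] box [635.5 -19.9 204.7 124.1  83.5] full [635.5 -19.9 204.7 124.1  83.5]
tray conf 0.62 at [275. 116.] n 17544 z 19.6 mean [576.9 -13.4] box [633.4 -20.  226.9 144.8  83.6] full [634.  -13.7 239.4 144.9  83.6]
8457 [581.4 -13.8 227.3  41.2  83.8]
separator conf 0.95 at [285. 200.] n 844 z 33.2 mean [642.6  45.5] box [645.9  40.  124.   75.4  -6.4] full [647.1  39.9 126.4  75.4  -6.4]
tray conf 0.62 at [272. 219.] n 79 z 14.9 mean [598.7  64.7] box [606.2  74.1 113.6  52.8  32.9] full [605.4  73.6 113.4  57.1  35.1]
```

View pics/w7.png

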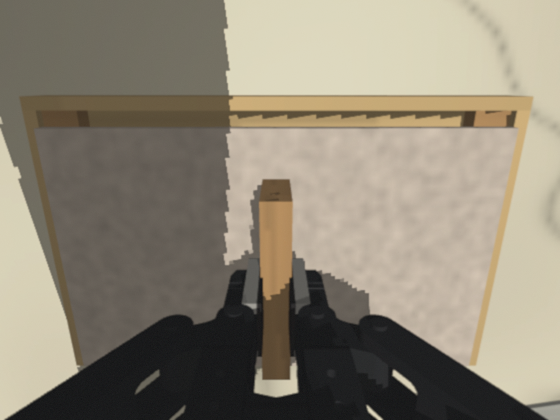

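The board sits inside the rim outline (rim at 35–520, 103) about 1.5 mm far in x. I'll correct that and lower it.

>>> carry_out:
  increments:
    - [[-0.015,0,-0.05,0,0,0,0],[-0.015,0,-0.08,0,0,0,0],[-0.015,0,-0.1,0,0,0,0],[-0.015,0,-0.105,0,0,0,0],[-0.015,0,-0.105,0,0,0,0]]

```text
clock: 24.85
tool_pos: [636.0, -21.7, 106.9]
tcp_rot: [-3.142, -0.0, 3.03]
force: [-2.5, -0.7, 2.4]
grip_width: 0.116
grasp_force: 78.8
```

```bash
python3 - <<'E'
from h import *
for i in range(2):
    img,W,s=look("wrist");print(s["clock"],s["tool_pos"],s["force"],s["grip_width"],s["grasp_force"])
for r in arm.regions_of("wrist","separator")[:1]:
    P=W[r["mask"]];P=P[abs(P[:,2]-np.nanmedian(P[:,2]))<8];A=np.c_[P[:,:2]-[634,-20],np.ones(len(P))];print("plane",np.linalg.lstsq(A,P[:,2],rcond=None)[0],box(P))
find("wrist",["tray"],W)
E
```

```text
24.85 [636.03401259 -21.66956085 106.87739818] [-2.46125494 -0.70594109  2.43153014] 0.11551142683398087 78.77653956413269
24.9 [636.09529707 -21.65580553 106.86903884] [-2.20728902  0.2154608   2.58970621] 0.12206995774366754 78.78480792045593
plane [1.37365819e-03 6.96197710e-04 2.23966034e+01] [636.6 -20.5 214.1 128.1  83.7]
tray conf 0.98 at [281. 121.] n 23172 z 19.9 mean [590.7 -13.6] box [633.8 -20.  226.9 145.7  83.5] full [633.8 -20.  226.9 145.7  83.5]
```

>>> carry_out:
  increments:
    - [[0,0,0.01,0,0,0,0.4],[0,0,0.01,0,0,0,0.4],[0,0,0.01,0,0,0,0.4],[0,0,0.02,0,0,0,0.4],[0,0,0.4,0,0,0,0.4],[0,0,0.8,0,0,0,0.7],[0,0,0.8,0,0,0,0.7]]
  newtons: 40

```text
clock: 25.75
tool_pos: [639.7, -22.2, 194.3]
tcp_rot: [-3.141, 0.013, 3.029]
force: [1.1, -0.4, 1.1]
grip_width: 0.695
grasp_force: 0.0
```

```bash
python3 - <<'E'
from h import *
img,W,s=look("wrist");print(s["clock"],s["tool_pos"],s["grip_width"])
for r in arm.regions_of("wrist","separator")[:1]:
    P=W[r["mask"]];P=P[abs(P[:,2]-np.nanmedian(P[:,2]))<8];A=np.c_[P[:,:2]-[634,-20],np.ones(len(P))];print("plane",np.linalg.lstsq(A,P[:,2],rcond=None)[0],box(P))
m=(W[...,2]>42)&(W[...,2]<60)&(abs(W[...,0]-635)<60)&(abs(W[...,1]+20)<25);print("handle",box(W[m]))
img,W,s=look("top");find("top",["cuff1","weight1"],W)
E
```

```text
25.75 [639.69502936 -22.16040451 194.26265627] 0.6947421304639636
plane [6.58371677e-04 6.95399496e-04 2.24010258e+01] [635.1 -20.1 204.9 124.6  83.6]
handle [634.9 -20.4  80.6  11.9  -6.2]
cuff1 conf 0.94 at [388. 268.] n 426 z 7.7 mean [ 433.6 -262.7] box [ 434.5 -262.7   95.6   41.     8.2] full [ 434.5 -262.8   95.6   41.     8.4]
cuff1 conf 0.84 at [426. 221.] n 414 z 8.2 mean [ 586.  -387.1] box [ 586.  -387.4   95.1   43.4   13.1] full [ 586.  -387.4   95.1   43.4   13.1]
weight1 conf 0.79 at [217. 266.] n 439 z 12.3 mean [441.6 247.7] box [442.  248.7  83.8  45.   -4.5] full [442.  248.7  83.8  45.   -4.5]
weight1 conf 0.56 at [175. 219.] n 498 z 12.8 mean [579.1 378.3] box [5.809e+02 3.807e+02 9.000e+01 4.820e+01 4.000e-01] full [ 5.797e+02  3.796e+02  9.250e+01  4.940e+01 -4.000e-01]
```

>>> carry_out:
  increments:
    - [[-0.7,-0.8,0,0,0,0.06,0.7],[-0.7,-0.8,0,0,0,0.12,0.7],[-0.7,-0.8,0,0,0,0.12,0.7]]

```text
clock: 26.3
tool_pos: [561.7, -104.2, 183.3]
tcp_rot: [3.14, -0.008, -3.005]
force: [-0.3, -0.2, -0.2]
grip_width: 0.699
grasp_force: 0.0
```

>>> carry_out:
  increments:
    - [[-0.7,-0.8,0,0,0,0,0.7],[-0.7,-0.8,0,0,0,0,0.7],[-0.7,-0.8,0,0,0,0,0.7]]

```text
clock: 26.6
tool_pos: [492.9, -184.1, 184.8]
tcp_rot: [3.141, -0.004, -3.008]
force: [-0.2, -0.7, 0.1]
grip_width: 0.697
grasp_force: 0.0
```

>>> carry_out:
  increments:
    - [[-0.64,-0.82,-0.2,0,0,0,0.7],[-0.64,-0.82,-0.2,0,0,0,0.7],[-0.64,-0.82,-0.2,0,0,0,0.7],[-0.64,-0.82,-0.2,0,0,0,0.7]]

```text
clock: 27.0
tool_pos: [431.3, -263.8, 165.1]
tcp_rot: [3.139, -0.001, -3.006]
force: [0.6, 0.6, 0.8]
grip_width: 0.7
grasp_force: 0.0
```

```bash
python3 - <<'E'
from h import *
for i in range(2):
    img,W,s=look("wrist");print(s["clock"],s["tool_pos"],s["tcp_rot"],s["grip_width"])
cv2.imwrite("pics/w8.png",img)
find("wrist",["cuff1","pin_tin"],W)
E
```

```text
27.0 [ 431.34818139 -263.82976561  165.05180953] [ 3.13919514e+00 -1.01971438e-03 -3.00559900e+00] 0.6998800123612973
27.05 [ 432.23558837 -263.17366958  165.60826481] [ 3.13966867e+00 -1.17564632e-04 -3.00357320e+00] 0.7002500471510407
cuff1 conf 0.93 at [ 93. 324.] n 1276 z 8.1 mean [ 565.7 -384.4] box [ 584.  -384.8  101.    44.6   12.5] full [ 584.  -384.8  101.    44.6   12.5]
pin_tin conf 0.57 at [ 87. 200.] n 6070 z 26.1 mean [ 437.6 -375.9] box [ 440.6 -378.6   50.    49.   -40.5] full [ 440.4 -378.5   50.5   49.   -40.5]
```

View pics/w8.png

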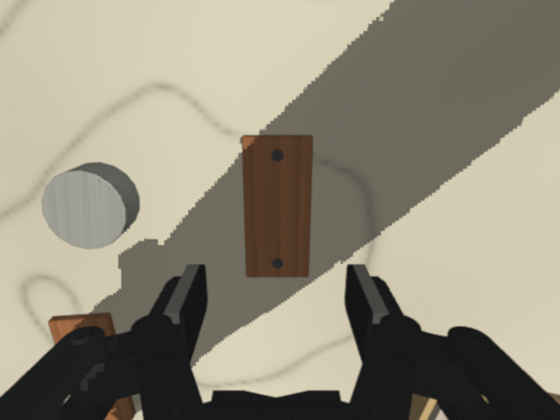

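The cuff under the gripper is at (278,205), which the network missed. I'll measure it by height instead.

```bash
cat >> h.py <<'E'
def slab(W,c,rad,z0,z1):
    m=(W[...,2]>z0)&(W[...,2]<z1)&(np.hypot(W[...,0]-c[0],W[...,1]-c[1])<rad)
    m=cv2.morphologyEx(m.astype(np.uint8),cv2.MORPH_OPEN,np.ones((3,3)))
    n,l,st,_=cv2.connectedComponentsWithStats(m);k=1+np.argmax(st[1:,4]);return box(W[l==k]),st[k,4]
E
python3 - <<'E'
from h import *
img,W,s=look("wrist");print(s["tool_pos"],s["tcp_rot"]);print(slab(W,(434,-263),70,5.5,11))
E
```

```text
[ 433.25468469 -262.59488156  166.54648053] [ 3.14136714e+00  6.88547546e-04 -3.00035228e+00]
(array([ 431.6, -260.9,  100. ,   45. ,    7.9]), np.int32(9470))
```

>>> carry_out:
  increments:
    - [[-0.01,0.02,-0.45,0,0,0,0.7],[-0.01,0.02,-0.8,0,0,0,0.66],[-0.01,0.02,-0.92,0,0,0,0.66],[-0.01,0.02,-0.95,0,0,0,0.66],[-0.01,0.02,-0.95,0,0,0,0.66]]
  newtons: 40

```text
clock: 27.75
tool_pos: [431.9, -261.7, 72.3]
tcp_rot: [-3.141, 0.001, -3.002]
force: [-0.6, -0.1, 0.3]
grip_width: 0.66
grasp_force: 0.0
```

>>> carry_out:
  increments:
    - [[0,0,0,0,0,0,0.3],[0,0,0,0,0,0,0.3],[0,0,0,0,0,0,0.3],[0,0,0,0,0,0,0.3],[0,0,0,0,0,0,0.3]]

```text
clock: 28.25
tool_pos: [432.7, -262.9, 73.9]
tcp_rot: [-3.138, 0.004, -3.002]
force: [1.0, 0.8, 5.6]
grip_width: 0.512
grasp_force: 41.3
```

>>> carry_out:
  increments:
    - [[0,0,0.2,0,0,0,0.3],[0,0,0.5,0,0,0,0.3],[0,0,0.85,0,0,0,0.3],[0,0,0.85,0,0,0,0.3]]

```text
clock: 28.65
tool_pos: [433.8, -263.9, 162.5]
tcp_rot: [-3.134, 0.007, -3.003]
force: [0.8, -0.4, 1.0]
grip_width: 0.507
grasp_force: 40.9
```

>>> carry_out:
  increments:
    - [[0.3,0.3,0,0,0,-0.06,0.3],[0.65,0.65,0,0,0,-0.119,0.3],[0.98,0.95,0,0,0,-0.119,0.3],[0.98,0.95,0,0,0,-0.119,0.3]]

```text
clock: 29.05
tool_pos: [531.9, -163.1, 155.8]
tcp_rot: [3.14, 0.001, 3.038]
force: [-0.9, -0.0, -0.7]
grip_width: 0.506
grasp_force: 40.9
```

>>> carry_out:
  increments:
    - [[0.3,0.3,0,0,0,0,0.3],[0.65,0.65,0,0,0,0,0.3],[0.98,0.95,0,0,0,0,0.3],[0.98,0.95,0,0,0,0,0.3]]

```text
clock: 29.45
tool_pos: [629.4, -68.4, 154.7]
tcp_rot: [3.14, 0.0, 3.037]
force: [-0.4, 0.2, -1.0]
grip_width: 0.507
grasp_force: 40.9
```

```bash
python3 - <<'E'
from h import *
for i in range(2):
    img,W,s=look("wrist");print(s["clock"],s["tool_pos"],s["tcp_rot"],s["grip_width"],s["grasp_force"])
print("cuff",slab(W,(629,-72),70,75,100));print("handle",slab(W,(635,-20),60,45,60));
m=slab(W,(635,-20),160,20.8,25);print("board",m)
E
```

```text
29.45 [629.40354107 -68.3673395  154.66904913] [3.13978186e+00 2.42095113e-05 3.03670846e+00] 0.5067923660304005 40.93467056751251
29.5 [627.65042385 -70.22540902 154.86770793] [-3.14146771e+00 -1.96450316e-03  3.03493834e+00] 0.5085635786017535 40.93481183052063
cuff (array([626.2, -69.1, 100.9,  56.7,  -7.7]), np.int32(22835))
handle (array([629.7, -19.8,  70.2,  12.7,  -6.5]), np.int32(3043))
board (array([635. , -20. , 205. , 124.5,  83.6]), np.int32(41256))
```

```bash
python3 - <<'E'
from h import *
img,W,s=look("wrist");print(s["tool_pos"])
for r in arm.regions_of("wrist","cuff1")[:2]:
    P=W[r["mask"]];print(r["conf"],r["at"],np.nanmedian(P[:,2]),box(P[abs(P[:,2]-np.nanmedian(P[:,2]))<2.5]))
E
```

```text
[626.68866911 -71.44272055 155.19235614]
0.69 [275.1, 262.0] 89.61308354747432 [625.6 -70.2 100.9  45.2  -6.4]
```

>>> carry_out:
  increments:
    - [[0.036,-0.015,-0.3,0,0,0,0.3],[0.036,-0.015,-0.5,0,0,0,0.3],[0.036,-0.015,-0.57,0,0,0,0.3],[0.036,-0.015,-0.6,0,0,0,0.3],[0.036,-0.015,-0.6,0,0,0,0.3],[0.036,-0.015,-0.6,0,0,0,0.62],[0.036,-0.015,-0.6,0,0,0,0.62],[0.036,-0.015,-0.6,0,0,0,0.62]]

```text
clock: 30.45
tool_pos: [631.4, -73.3, 97.5]
tcp_rot: [-3.141, 0.002, 3.032]
force: [0.1, 0.7, 0.5]
grip_width: 0.619
grasp_force: 0.0
```

>>> carry_out:
  increments:
    - [[0,0,0.2,0,0,0,0.62],[0,0,0.6,0,0,0,0.62],[0,0,1,0,0,0,0.7],[0,0,1,0,0,0,0.7]]

```text
clock: 30.85
tool_pos: [634.4, -73.8, 205.2]
tcp_rot: [-3.14, 0.014, 3.032]
force: [1.5, -0.6, 0.6]
grip_width: 0.698
grasp_force: 0.0
```

```bash
python3 - <<'E'
from h import *
img,W,s=look("wrist");print(s["clock"],s["tool_pos"],s["grip_width"])
print("cuff",slab(W,(629,-72),70,27,34),"board",slab(W,(635,-20),160,20.8,25),"handle",slab(W,(635,-20),60,45,60))
E
```

```text
30.85 [634.39837474 -73.81893414 205.16006772] 0.6984585522797064
cuff (array([630.2, -72.5, 100.3,  45.1,  -6.4]), np.int32(8555)) board (array([635. , -20. , 205. , 124.6,  83.7]), np.int32(34431)) handle (array([634.6, -20.3,  80. ,  12.6,  -6.3]), np.int32(2548))
```

>>> carry_out:
  increments:
    - [[-0.14,-1,0.1,0,0,0.16,0.7],[-0.14,-1,0.1,0,0,0.16,0.7],[-0.14,-1,0.1,0,0,0.16,0.7]]

```text
clock: 31.2
tool_pos: [615.8, -178.1, 205.8]
tcp_rot: [-3.139, -0.001, -2.918]
force: [-0.1, 0.9, 0.2]
grip_width: 0.698
grasp_force: 0.0
```

>>> carry_out:
  increments:
    - [[-0.14,-1,0,0,0,0,0.7],[-0.14,-1,0,0,0,0,0.7],[-0.14,-1,0,0,0,0,0.7]]

```text
clock: 31.5
tool_pos: [600.9, -279.0, 204.6]
tcp_rot: [-3.14, -0.003, -2.923]
force: [1.0, 0.6, 0.0]
grip_width: 0.702
grasp_force: 0.0
```

>>> carry_out:
  increments:
    - [[-0.15,-1,-0.1,0,0,0,0.7],[-0.15,-1,-0.1,0,0,0,0.7],[-0.15,-1,-0.1,0,0,0,0.7]]

```text
clock: 31.8
tool_pos: [585.3, -378.3, 193.2]
tcp_rot: [3.141, -0.004, -2.923]
force: [1.1, 0.3, -0.1]
grip_width: 0.699
grasp_force: 0.0
```

>>> carry_out:
  increments:
    - [[0,-0.14,0,0,0,0,0.7],[0,-0.14,0,0,0,0,0.7],[0,-0.14,0,0,0,0,0.7]]

```text
clock: 32.1
tool_pos: [587.8, -386.1, 195.6]
tcp_rot: [3.14, -0.001, -2.916]
force: [-0.4, 1.0, -0.0]
grip_width: 0.702
grasp_force: 0.0
```

```bash
python3 - <<'E'
from h import *
for i in range(2):
    img,W,s=look("wrist");print(s["clock"],s["tool_pos"],s["tcp_rot"],s["grip_width"])
print(slab(W,(585,-386),70,5.5,11))
E
```

```text
32.1 [ 587.76333896 -386.12110235  195.60895264] [ 3.13985611e+00 -5.66879466e-04 -2.91614854e+00] 0.7015055659286703
32.15 [ 587.93069424 -385.8210386   195.92510528] [ 3.14019202e+00 -3.39813681e-04 -2.91555419e+00] 0.7035305156536189
(array([ 584.8, -385.9,  100. ,   45.1,   12.1]), np.int32(7761))
```

>>> carry_out:
  increments:
    - [[-0.03,0,-0.5,0,0,-0.007,0.68],[-0.03,0,-0.9,0,0,-0.007,0.66],[-0.03,0,-0.9,0,0,-0.007,0.66]]

```text
clock: 32.5
tool_pos: [580.8, -382.5, 97.7]
tcp_rot: [3.129, -0.01, -2.93]
force: [-1.0, 0.6, -1.4]
grip_width: 0.663
grasp_force: 0.0
```

>>> carry_out:
  increments:
    - [[0,0,-0.25,0,0,0,0.66],[0,0,-0.34,0,0,0,0.66],[0,0,-0.34,0,0,0,0.66],[0,0,-0.34,0,0,0,0.3],[0,0,-0.34,0,0,0,0.3],[0,0,-0.34,0,0,0,0.3],[0,0,-0.34,0,0,0,0.3],[0,0,-0.34,0,0,0,0.3]]

```text
clock: 33.3
tool_pos: [585.7, -387.9, 74.5]
tcp_rot: [-3.139, 0.002, -2.931]
force: [0.5, 1.0, 5.6]
grip_width: 0.507
grasp_force: 41.3
```

>>> carry_out:
  increments:
    - [[0,0,0.2,0,0,0,0.3],[0,0,0.5,0,0,0,0.3],[0,0,0.9,0,0,0,0.3],[0,0,0.9,0,0,0,0.3]]

```text
clock: 33.7
tool_pos: [587.2, -389.2, 170.0]
tcp_rot: [-3.132, 0.007, -2.931]
force: [-0.4, -0.1, 0.9]
grip_width: 0.504
grasp_force: 40.8
```

>>> carry_out:
  increments:
    - [[0.06,0.4,0,0,0,-0.05,0.3],[0.12,0.8,0,0,0,-0.1,0.3],[0.12,0.99,0,0,0,-0.154,0.3]]

```text
clock: 34.0
tool_pos: [596.8, -284.9, 161.3]
tcp_rot: [3.139, -0.002, 3.027]
force: [-0.0, -0.2, -0.5]
grip_width: 0.504
grasp_force: 40.8
```

>>> carry_out:
  increments:
    - [[0.06,0.48,0,0,0,0,0.3],[0.12,0.96,0,0,0,0,0.3],[0.12,0.99,0,0,0,0,0.3]]

```text
clock: 34.3
tool_pos: [608.6, -183.2, 161.3]
tcp_rot: [3.138, -0.002, 3.036]
force: [0.1, -0.7, -0.7]
grip_width: 0.505
grasp_force: 40.9
```

>>> carry_out:
  increments:
    - [[0.06,0.48,0,0,0,0,0.3],[0.12,0.96,0,0,0,0,0.3],[0.12,0.99,0,0,0,0,0.3]]

```text
clock: 34.6
tool_pos: [620.6, -85.0, 161.5]
tcp_rot: [3.139, -0.002, 3.036]
force: [-1.3, -1.1, -1.0]
grip_width: 0.506
grasp_force: 41.0
```

>>> carry_out:
  increments:
    - [[0.06,0.48,0,0,0,0,0.3],[0.12,0.96,0,0,0,0,0.3],[0.12,0.99,0,0,0,0,0.3]]

```text
clock: 34.9
tool_pos: [632.6, 13.4, 161.6]
tcp_rot: [3.139, -0.001, 3.035]
force: [-0.1, -0.5, -0.1]
grip_width: 0.509
grasp_force: 41.0
```

>>> carry_out:
  increments:
    - [[0.08,0.22,0,0,0,0,0.3],[0.08,0.22,0,0,0,0,0.3],[0.08,0.22,0,0,0,0,0.3],[0.08,0.22,0,0,0,0,0.3]]

```text
clock: 35.3
tool_pos: [640.5, 29.4, 161.9]
tcp_rot: [-3.141, -0.001, 3.028]
force: [-0.5, -0.2, -0.9]
grip_width: 0.506
grasp_force: 41.0
```

```bash
python3 - <<'E'
from h import *
for i in range(2):
    img,W,s=look("wrist");print(s["clock"],s["tool_pos"],s["tcp_rot"],s["grip_width"],s["grasp_force"])
print("board",slab(W,(635,-20),160,20.8,25),"cuff1",slab(W,(630,-72),70,27,34))
for r in arm.regions_of("wrist","cuff1")[:3]:
    P=W[r["mask"]];print(r["conf"],r["at"],np.nanmedian(P[:,2]),box(P[abs(P[:,2]-np.nanmedian(P[:,2]))<2.5]))
E
```

```text
35.3 [640.48205493  29.39602991 161.94106693] [-3.14075871e+00 -8.39470831e-04  3.02812206e+00] 0.5058802758708029 41.03580415248871
35.35 [640.50825085  29.41312143 162.09649595] [-3.14097308e+00 -6.04850557e-04  3.02796254e+00] 0.5039131274632574 41.03588819503784
board (array([635. , -20.5, 205. , 124.6,  83.6]), np.int32(27850)) cuff1 (array([630. , -72.1, 100. ,  46. ,  -6.7]), np.int32(11730))
0.97 [107.1, 220.1] 30.27277126822625 [630.1 -72.2 100.   46.2  -6.4]
0.96 [271.4, 261.9] 95.94778445588526 [639.6  30.7 100.3  45.   -6.5]
0.72 [163.4, 117.0] 19.66680094881164 [634.4 -20.2 227.3 146.6  83.5]
```

>>> carry_out:
  increments:
    - [[0.012,0.01,-0.3,0,0,0,0.3],[0.012,0.01,-0.55,0,0,0,0.3],[0.012,0.01,-0.64,0,0,0,0.3],[0.012,0.01,-0.665,0,0,0,0.3],[0.012,0.01,-0.665,0,0,0,0.3],[0.012,0.01,-0.665,0,0,0,0.62],[0.012,0.01,-0.665,0,0,0,0.62],[0.012,0.01,-0.665,0,0,0,0.62]]

```text
clock: 36.25
tool_pos: [642.2, 31.7, 96.2]
tcp_rot: [3.142, 0.001, 3.029]
force: [0.6, -0.0, 0.3]
grip_width: 0.62
grasp_force: 0.0
```

>>> carry_out:
  increments:
    - [[0,0,0.2,0,0,0,0.62],[0,0,0.6,0,0,0,0.62],[0,0,1,0,0,0,0.5],[0,0,1,0,0,0,0.5]]

```text
clock: 36.65
tool_pos: [645.5, 31.6, 204.4]
tcp_rot: [3.141, 0.014, 3.03]
force: [0.2, 0.6, 0.6]
grip_width: 0.5
grasp_force: 0.0
```

```bash
python3 - <<'E'
from h import *
img,W,s=look("wrist");print(s["clock"],s["tool_pos"],s["grip_width"])
print("cuff2",slab(W,(641,32),60,27,34),"cuff1",slab(W,(630,-72),60,27,34),"board",slab(W,(635,-20),160,20.8,25))
img,W,s=look("top");find("top",["weight1"],W)
E
```

```text
36.65 [645.54640362  31.63133687 204.37729837] 0.4999618093877457
cuff2 (array([641.7,  32.6, 100.5,  45. ,  -6.6]), np.int32(8613)) cuff1 (array([630. , -72.2,  99.5,  45.7,  -6.5]), np.int32(8692)) board (array([635.3, -20.7, 204.9, 124.4,  83.6]), np.int32(25318))
weight1 conf 0.66 at [174. 218.] n 465 z 13.0 mean [581.2 379.7] box [582.5 381.6  87.5  49.1   1.8] full [582.5 381.6  87.5  49.1   1.8]
weight1 conf 0.66 at [215. 270.] n 406 z 12.4 mean [438.8 247.3] box [439.6 250.   85.2  43.5  -1.8] full [438.1 250.   88.1  43.5  -1.8]
```

>>> carry_out:
  increments:
    - [[-0.66,0.72,0,0,0,0,0.5],[-0.66,0.72,0,0,0,0,0.5],[-0.66,0.72,0,0,0,0,0.5]]

```text
clock: 37.1
tool_pos: [570.2, 107.3, 192.0]
tcp_rot: [3.141, -0.011, 3.034]
force: [0.2, -0.5, -0.5]
grip_width: 0.502
grasp_force: 0.0
```

>>> carry_out:
  increments:
    - [[-0.66,0.72,0,0,0,0,0.5],[-0.66,0.72,0,0,0,0,0.5],[-0.66,0.72,0,0,0,0,0.5]]

```text
clock: 37.4
tool_pos: [505.4, 178.8, 193.6]
tcp_rot: [-3.142, -0.007, 3.035]
force: [1.0, 0.1, 0.5]
grip_width: 0.5
grasp_force: 0.0
```

>>> carry_out:
  increments:
    - [[-0.66,0.72,0,0,0,0,0.5],[-0.66,0.72,0,0,0,0,0.5],[-0.66,0.72,0,0,0,0,0.5],[-0.66,0.72,0,0,0,0,0.5]]

```text
clock: 37.8
tool_pos: [443.5, 247.9, 194.8]
tcp_rot: [-3.14, -0.001, 3.031]
force: [0.5, 0.1, 0.1]
grip_width: 0.497
grasp_force: 0.0
```

```bash
python3 - <<'E'
from h import *
for i in range(2):
    img,W,s=look("wrist");print(s["clock"],s["tool_pos"],s["tcp_rot"],s["grip_width"])
cv2.imwrite("pics/w9.png",img)
print("plate",slab(W,(442,249),80,9,15),"bar",slab(W,(442,249),80,38,50))
E
```

```text
37.8 [443.48791178 247.90333825 194.75855475] [-3.14000173e+00 -8.69833678e-04  3.03148250e+00] 0.4970997984470618
37.85 [444.19077504 247.33081985 194.96691496] [-3.14019584e+00 -4.48479840e-04  3.02976037e+00] 0.5010088380300688
plate (array([440.2, 251.4,  90.1,  49.9,  -4.6]), np.int32(6526)) bar (array([439.6, 251.5,  72.7,  10. ,  -4.5]), np.int32(1596))
```

View pics/w9.png

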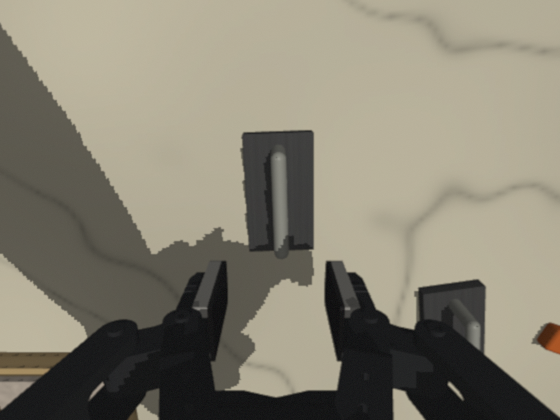

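The wrist view shows the weight's bar at (280,200) and its plate centred around it. I'll descend onto the bar.

>>> carry_out:
  increments:
    - [[-0.037,0.038,-0.4,0,0,0.015,0.4],[-0.037,0.038,-0.8,0,0,0.015,0.4],[-0.037,0.038,-0.96,0,0,0.015,0.4],[-0.037,0.038,-1,0,0,0.015,0.4],[-0.037,0.038,-1,0,0,0.015,0.4]]
  newtons: 100

```text
clock: 38.4
tool_pos: [440.7, 250.5, 95.2]
tcp_rot: [-3.141, -0.001, 3.059]
force: [0.1, -0.1, 1.3]
grip_width: 0.399
grasp_force: 0.0
```

>>> carry_out:
  increments:
    - [[0,0,0,0,0,0,0],[0,0,0,0,0,0,0],[0,0,0,0,0,0,0],[0,0,0,0,0,0,0],[0,0,0,0,0,0,0],[0,0,0,0,0,0,0]]

```text
clock: 39.0
tool_pos: [441.8, 251.5, 97.8]
tcp_rot: [-3.141, 0.004, 3.06]
force: [1.4, -4.3, 5.3]
grip_width: 0.073
grasp_force: 98.2
```

>>> carry_out:
  increments:
    - [[0,0,0.1,0,0,0,0],[0,0,0.3,0,0,0,0],[0,0,0.6,0,0,0,0],[0,0,0.95,0,0,0,0],[0,0,0.95,0,0,0,0]]

```text
clock: 39.5
tool_pos: [442.1, 253.3, 195.8]
tcp_rot: [3.136, 0.007, 3.062]
force: [1.2, 1.2, -3.5]
grip_width: 0.079
grasp_force: 98.1
```

```bash
python3 - <<'E'
from h import *
for i in range(2):
    img,W,s=look("wrist");print(s["clock"],s["tool_pos"],s["tcp_rot"],s["force"],s["grip_width"],s["grasp_force"])
cv2.imwrite("pics/w10.png",img)
for r in arm.regions_of("wrist","weight1")[:1]:
    P=W[r["mask"]];z=np.nanmedian(P[:,2]);P=P[abs(P[:,2]-z)<5];A=np.c_[P[:,:2]-P[:,:2].mean(0),np.ones(len(P))];print(r["conf"],z,"plane",np.linalg.lstsq(A,P[:,2],rcond=None)[0],box(P))
E
```

```text
39.5 [442.12908465 253.26300062 195.81176612] [3.13624313 0.00681631 3.06170746] [ 1.22381196  1.15402055 -3.51856763] 0.0787981744705853 98.07569861412048
39.55 [441.19328656 252.72474505 193.08047736] [3.13824457 0.00354411 3.06158867] [ 0.22277868 -0.07498489 -4.24735147] 0.07821244493047358 98.01926136016846
0.9 12.600150551023091 plane [1.29405960e-02 4.46879511e-03 1.23241566e+01] [572.4 383.1  76.9  50.5   2.8]
```

View pics/w10.png

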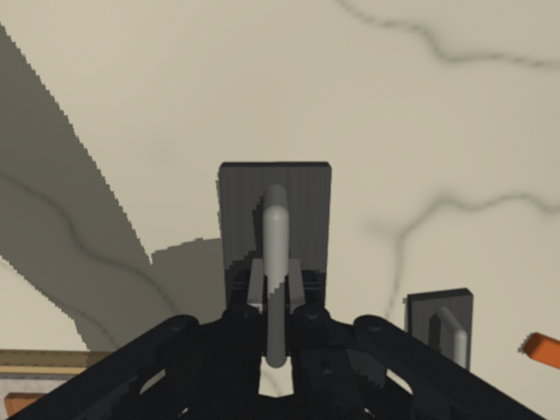

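The weight is held upright with its bar at (276,270). I'll carry it to the −y cuff.

>>> carry_out:
  increments:
    - [[0.15,-0.25,0,0,0,-0.016,0],[0.35,-0.55,0,0,0,-0.016,0],[0.47,-0.81,0,0,0,-0.016,0]]

```text
clock: 39.95
tool_pos: [486.4, 169.5, 187.6]
tcp_rot: [-3.14, -0.005, 3.028]
force: [-0.1, -0.4, -3.8]
grip_width: 0.077
grasp_force: 97.9
```

>>> carry_out:
  increments:
    - [[0.22,-0.4,0,0,0,0,0],[0.44,-0.8,0,0,0,0,0],[0.47,-0.81,0,0,0,0,0]]

```text
clock: 40.25
tool_pos: [534.9, 84.9, 187.6]
tcp_rot: [-3.138, -0.003, 3.021]
force: [-0.9, 1.0, -3.3]
grip_width: 0.074
grasp_force: 98.2
```

>>> carry_out:
  increments:
    - [[0.22,-0.4,0,0,0,0,0],[0.44,-0.8,0,0,0,0,0],[0.47,-0.81,0,0,0,0,0]]

```text
clock: 40.55
tool_pos: [581.9, 4.2, 187.7]
tcp_rot: [-3.139, -0.003, 3.022]
force: [-0.5, -0.0, -3.7]
grip_width: 0.074
grasp_force: 98.4
```

>>> carry_out:
  increments:
    - [[0.22,-0.35,0,0,0,0,0],[0.4,-0.65,0,0,0,0,0],[0.47,-0.79,0,0,0,0,0],[0.47,-0.79,-0.2,0,0,0,0],[0.47,-0.79,-0.2,0,0,0,0]]

```text
clock: 41.05
tool_pos: [625.3, -69.5, 165.4]
tcp_rot: [3.139, -0.01, 3.027]
force: [-1.5, 0.4, -5.6]
grip_width: 0.075
grasp_force: 98.6
```

```bash
cat > wt.py <<'E'
from h import *
for i in range(2):
    img,W,s=look("wrist");print(s["clock"],s["tool_pos"],s["tcp_rot"],s["force"],s["grip_width"],s["grasp_force"])
for r in arm.regions_of("wrist","weight1")[:3]:
    P=W[r["mask"]];P=P[~np.isnan(P[:,0])];z=np.percentile(P[:,2],40);P=P[abs(P[:,2]-z)<4];A=np.c_[P[:,:2]-P[:,:2].mean(0),np.ones(len(P))];print(r["conf"],r["at"],z,"plane",np.linalg.lstsq(A,P[:,2],rcond=None)[0],box(P))
print("cuff1",slab(W,(630,-72),60,27,34),"cuff2",slab(W,(641,32),60,27,34))
E
python3 wt.py
```

```text
41.05 [625.31332116 -69.50377613 165.40894355] [ 3.13945265 -0.01044835  3.02684565] [-1.47518324  0.44091113 -5.62476489] 0.0745751403037936 98.64440560340881
41.1 [625.58462381 -69.16372791 166.77841947] [ 3.13975906 -0.00899649  3.02760249] [-0.62787045 -0.20920313 -4.23019415] 0.07312000545294162 98.6492908000946
0.89 [272.2, 221.2] 81.73490185653151 plane [-9.13014978e-03 -1.22128823e-02  8.16484397e+01] [613.1 -66.8  71.   50.1  -6.5]
cuff1 (array([583.2, -67.1,  44.2,   5.5,  83.6]), np.int32(737)) cuff2 (array([641.8,  32.5, 100.6,  46. ,  -6.4]), np.int32(11144))
```

>>> carry_out:
  increments:
    - [[0.065,-0.04,-0.1,0,0,0,0],[0.065,-0.04,-0.2,0,0,0,0],[0.065,-0.04,-0.3,0,0,0,0],[0.065,-0.04,-0.3,0,0,0,0],[0.065,-0.04,-0.3,0,0,0,0]]

```text
clock: 41.7
tool_pos: [634.1, -74.1, 139.9]
tcp_rot: [3.141, -0.002, 3.028]
force: [-0.8, -0.1, -4.5]
grip_width: 0.077
grasp_force: 98.7
```

```bash
python3 wt.py
```

```text
41.7 [634.0750512  -74.12148828 139.93029837] [ 3.14133603e+00 -1.98626402e-03  3.02751562e+00] [-0.77187961 -0.13221677 -4.53732976] 0.0771201945832716 98.65095376968384
41.75 [634.55479802 -74.2620237  140.71877802] [ 3.14148220e+00 -5.08786524e-04  3.02745338e+00] [-0.9352257  -0.34217885 -3.4068132 ] 0.07212646522300338 98.65078210830688
0.75 [271.4, 223.8] 55.43390773258733 plane [-1.28597020e-03 -1.56624239e-02  5.53667536e+01] [622.6 -72.1  70.6  50.3  -6.1]
cuff1 (array([585.5, -67.4,  45.1,  10.7,  84.3]), np.int32(1898)) cuff2 (array([641.6,  32.4, 100.6,  46. ,  -6.7]), np.int32(14644))
```

>>> carry_out:
  increments:
    - [[-0.022,0.01,-0.05,0,0,0,0],[-0.022,0.01,-0.09,0,0,0,0],[-0.022,0.01,-0.12,0,0,0,0],[-0.022,0.01,-0.14,0,0,0,0],[-0.022,0.01,-0.14,0,0,0,0]]

```text
clock: 42.35
tool_pos: [632.4, -73.7, 127.8]
tcp_rot: [-3.141, 0.0, 3.027]
force: [-2.9, -0.4, 0.8]
grip_width: 0.077
grasp_force: 99.3
```

```bash
python3 wt.py
```

```text
42.35 [632.44060913 -73.67903804 127.77795106] [-3.14092602e+00  3.16012148e-04  3.02716037e+00] [-2.92894036 -0.4234042   0.83484074] 0.07690878536984273 99.29083585739136
42.4 [632.50965891 -73.62517739 127.76978535] [-3.14103276e+00  4.06396502e-04  3.02723821e+00] [-2.64783526 -0.33899534  2.24395309] 0.07673453115328484 99.30619239807129
0.85 [273.7, 222.6] 42.449941871834056 plane [ 2.73396010e-03 -2.01476263e-03  4.23818900e+01] [621.2 -71.3  71.7  50.3  -6.7]
cuff1 (array([583.3, -67.2,  45. ,   6.3,  83.3]), np.int32(1375)) cuff2 (array([641.6,  32.6, 100.2,  46.5,  -6.6]), np.int32(16406))
```

>>> carry_out:
  increments:
    - [[0,0,0.01,0,0,0,0.35],[0,0,0.01,0,0,0,0.35],[0,0,0.01,0,0,0,0.35],[0,0,0.01,0,0,0,0.35],[0,0,0.3,0,0,0,0.35],[0,0,0.7,0,0,0,0.45],[0,0,0.9,0,0,0,0.45],[0,0,0.9,0,0,0,0.45]]

```text
clock: 43.3
tool_pos: [634.9, -73.8, 222.2]
tcp_rot: [-3.141, 0.009, 3.027]
force: [0.2, -0.2, -0.1]
grip_width: 0.45
grasp_force: 0.0
```

```bash
python3 - <<'E'
from h import *
img,W,s=look("wrist");print(s["clock"],s["tool_pos"],s["grip_width"])
print("plate",slab(W,(630,-72),60,39,46),"bar",slab(W,(630,-72),60,68,82),"cuff2",slab(W,(641,32),60,27,34))
img,W,s=look("top");find("top",["weight1"],W)
E
```

```text
43.3 [634.85861028 -73.79328607 222.19448881] 0.4499180009294958
plate (array([630.6, -72.4,  89.5,  50.1,  -6.3]), np.int32(6628)) bar (array([630.2, -72.3,  72.8,  10. ,  -6.3]), np.int32(1608)) cuff2 (array([641.5,  32.4, 100.2,  45.3,  -6.5]), np.int32(7768))
weight1 conf 0.77 at [325. 207.] n 148 z 42.1 mean [616.7 -60.3] box [616.2 -59.1  50.5  23.   -8.7] full [616.2 -59.6  50.5  24.1  -8.7]
weight1 conf 0.74 at [173. 219.] n 441 z 12.6 mean [579.9 378.9] box [581.  379.7  84.2  46.3   2.4] full [581.1 379.9  84.5  46.4   1.6]
```

>>> carry_out:
  increments:
    - [[-0.1,0.91,0,0,0,0.04,0.45],[-0.1,0.91,0,0,0,0.077,0.45]]

```text
clock: 43.65
tool_pos: [621.3, 18.1, 214.0]
tcp_rot: [3.14, -0.004, -3.094]
force: [0.7, -0.4, -0.8]
grip_width: 0.453
grasp_force: 0.0
```

>>> carry_out:
  increments:
    - [[-0.1,0.91,0,0,0,0,0.45],[-0.1,0.91,0,0,0,0,0.45]]

```text
clock: 43.85
tool_pos: [610.9, 110.6, 214.1]
tcp_rot: [3.141, -0.005, -3.094]
force: [0.1, -0.1, -0.7]
grip_width: 0.449
grasp_force: 0.0
```

>>> carry_out:
  increments:
    - [[-0.1,0.91,0,0,0,0,0.45],[-0.1,0.91,0,0,0,0,0.45]]

```text
clock: 44.05
tool_pos: [600.8, 201.8, 214.2]
tcp_rot: [-3.141, -0.004, -3.094]
force: [0.6, 0.0, -0.3]
grip_width: 0.45
grasp_force: 0.0
```

>>> carry_out:
  increments:
    - [[-0.1,0.91,-0.1,0,0,0,0.45],[-0.1,0.91,-0.1,0,0,0,0.45]]

```text
clock: 44.25
tool_pos: [590.9, 292.7, 204.1]
tcp_rot: [-3.141, -0.004, -3.094]
force: [1.1, 0.1, 1.0]
grip_width: 0.449
grasp_force: 0.0
```

>>> carry_out:
  increments:
    - [[-0.1,0.91,-0.1,0,0,0,0.45],[-0.1,0.91,-0.1,0,0,0,0.45],[-0.1,0.91,-0.1,0,0,0,0.45],[-0.1,0.91,-0.1,0,0,0,0.45]]

```text
clock: 44.65
tool_pos: [581.1, 382.1, 193.7]
tcp_rot: [-3.139, -0.004, -3.092]
force: [0.9, -0.6, 0.8]
grip_width: 0.453
grasp_force: 0.0
```

```bash
python3 - <<'E'
from h import *
for i in range(2):
    img,W,s=look("wrist");print(s["clock"],s["tool_pos"],s["tcp_rot"],s["grip_width"])
print("plate",slab(W,(580,382),80,9,15),"bar",slab(W,(580,382),80,38,50))
E
```

```text
44.65 [581.06501808 382.14228326 193.7154656 ] [-3.13888477 -0.00431633 -3.09226138] 0.45316625796426807
44.7 [581.75740165 381.07600481 194.64042473] [-3.13928982 -0.00319054 -3.09406252] 0.44619083269792764
plate (array([579.5, 383.9,  89.8,  50.2,   2.9]), np.int32(6409)) bar (array([579.1, 383.8,  73. ,  10. ,   3.2]), np.int32(1587))
```

>>> carry_out:
  increments:
    - [[-0.023,0.025,-0.4,0,0,0.002,0.4],[-0.023,0.025,-0.8,0,0,0.002,0.4],[-0.023,0.025,-0.96,0,0,0.002,0.4],[-0.023,0.025,-1,0,0,0.002,0.4],[-0.023,0.025,-1,0,0,0.002,0.4]]
  newtons: 100

```text
clock: 45.25
tool_pos: [580.6, 383.2, 97.2]
tcp_rot: [-3.141, -0.0, -3.092]
force: [-0.2, 1.1, 0.3]
grip_width: 0.399
grasp_force: 0.0
```

>>> carry_out:
  increments:
    - [[0,0,-0.015,0,0,0,0],[0,0,-0.015,0,0,0,0],[0,0,-0.015,0,0,0,0],[0,0,-0.015,0,0,0,0],[0,0,-0.015,0,0,0,0],[0,0,-0.015,0,0,0,0]]

```text
clock: 45.85
tool_pos: [581.9, 384.2, 98.2]
tcp_rot: [3.141, 0.005, -3.091]
force: [0.9, -2.8, 6.0]
grip_width: 0.078
grasp_force: 98.0
```

>>> carry_out:
  increments:
    - [[0,0,0.1,0,0,0,0],[0,0,0.3,0,0,0,0],[0,0,0.6,0,0,0,0],[0,0,0.95,0,0,0,0],[0,0,0.95,0,0,0,0]]

```text
clock: 46.35
tool_pos: [582.1, 385.9, 196.8]
tcp_rot: [3.136, 0.009, -3.09]
force: [0.7, 0.6, -1.7]
grip_width: 0.076
grasp_force: 98.0
```

>>> carry_out:
  increments:
    - [[0.05,-0.25,0,0,0,-0.03,0],[0.1,-0.55,0,0,0,-0.06,0],[0.155,-0.88,0,0,0,-0.078,0]]

```text
clock: 46.65
tool_pos: [594.4, 296.0, 187.5]
tcp_rot: [-3.141, -0.004, 3.03]
force: [1.2, 1.1, -3.8]
grip_width: 0.073
grasp_force: 98.0
```

>>> carry_out:
  increments:
    - [[0.08,-0.44,0,0,0,0,0],[0.155,-0.88,0,0,0,0,0]]

```text
clock: 46.85
tool_pos: [610.1, 207.3, 187.6]
tcp_rot: [-3.141, -0.004, 3.031]
force: [0.1, -0.5, -3.4]
grip_width: 0.075
grasp_force: 98.0
```

>>> carry_out:
  increments:
    - [[0.08,-0.44,0,0,0,0,0],[0.155,-0.88,0,0,0,0,0]]

```text
clock: 47.05
tool_pos: [625.7, 118.9, 187.7]
tcp_rot: [3.141, -0.004, 3.03]
force: [0.4, 0.2, -3.2]
grip_width: 0.074
grasp_force: 98.0
```

>>> carry_out:
  increments:
    - [[0.08,-0.44,0,0,0,0,0],[0.155,-0.75,0,0,0,0,0],[0.155,-0.87,-0.1,0,0,0,0],[0.155,-0.87,-0.3,0,0,0,0],[0.155,-0.87,-0.4,0,0,0,0],[0.155,-0.87,-0.4,0,0,0,0],[0.155,-0.87,-0.4,0,0,0,0]]

```text
clock: 47.75
tool_pos: [641.5, 34.2, 149.3]
tcp_rot: [3.141, -0.002, 3.031]
force: [0.6, 0.4, -3.0]
grip_width: 0.077
grasp_force: 98.1
```

```bash
python3 wt.py
```

```text
47.75 [641.46235271  34.21626238 149.30503015] [ 3.14131804e+00 -2.30165232e-03  3.03089849e+00] [ 0.56261234  0.42004572 -2.99308604] 0.0772499594692559 98.11478018760681
47.8 [642.2031142   34.0981859  150.50351028] [3.14134393e+00 4.08551460e-05 3.03083949e+00] [ 0.66790803 -0.60131834 -3.27150172] 0.07966051023504088 98.11496257781982
0.92 [272.0, 220.2] 64.755902548209 plane [-2.09717675e-03 -1.53662339e-02  6.46841963e+01] [630.6  36.2  72.8  50.2  -6.3]
0.7 [74.5, 238.8] 42.32467902241378 plane [ 1.73180676e-03 -9.71228485e-03  4.22363952e+01] [631.  -72.2  90.8  51.1  -6.5]
cuff1 (array([583.5, -67. ,  46. ,   6.3,  83.7]), np.int32(1068)) cuff2 (array([595.6,  37.9,  44.4,   7.7,  83.6]), np.int32(1253))
```

>>> carry_out:
  increments:
    - [[0.02,-0.025,-0.05,0,0,0,0],[0.02,-0.025,-0.1,0,0,0,0],[0.02,-0.025,-0.13,0,0,0,0],[0.02,-0.025,-0.13,0,0,0,0],[0.02,-0.025,-0.13,0,0,0,0]]

```text
clock: 48.4
tool_pos: [644.0, 30.6, 137.0]
tcp_rot: [-3.142, -0.001, 3.029]
force: [0.6, -0.8, -3.2]
grip_width: 0.076
grasp_force: 98.1
```

```bash
python3 wt.py
```

```text
48.4 [643.99552982  30.59239808 137.03867989] [-3.14156995e+00 -7.46294000e-04  3.02938453e+00] [ 0.6426477  -0.75025928 -3.22573341] 0.07590512866114886 98.11345338821411
48.45 [644.18816938  30.58989    137.33654806] [ 3.14155776e+00 -1.44888312e-04  3.02940358e+00] [-1.09880154  0.38239363 -3.8911428 ] 0.07539503841087088 98.11295628547668
0.9 [63.3, 244.8] 42.30347913654042 plane [ 1.42335517e-03 -1.03251191e-02  4.22192799e+01] [631.  -72.   90.8  51.3  -6.5]
0.69 [273.2, 223.7] 51.588216044477406 plane [-2.06162411e-03 -1.52274842e-02  5.15190313e+01] [632.7  32.6  72.8  50.2  -6.4]
cuff1 (array([583.4, -66.4,  46.9,   6.2,  83.5]), np.int32(1268)) cuff2 (array([595.4,  37.9,  44.3,   7.5,  83.5]), np.int32(1405))
```

>>> carry_out:
  increments:
    - [[0.002,0.01,-0.04,0,0,0,0],[0.002,0.01,-0.08,0,0,0,0],[0.002,0.01,-0.1,0,0,0,0],[0.002,0.01,-0.1,0,0,0,0]]

```text
clock: 48.95
tool_pos: [644.4, 31.4, 128.3]
tcp_rot: [-3.141, 0.0, 3.029]
force: [-1.6, -2.1, 2.6]
grip_width: 0.074
grasp_force: 98.8
```

>>> carry_out:
  increments:
    - [[0,0,0.01,0,0,0,0.35],[0,0,0.01,0,0,0,0.35],[0,0,0.01,0,0,0,0.35],[0,0,0.01,0,0,0,0.35],[0,0,0.3,0,0,0,0.35],[0,0,0.7,0,0,0,0.45],[0,0,1,0,0,0,0.45],[0,0,1,0,0,0,0.45]]

```text
clock: 49.75
tool_pos: [647.1, 31.6, 234.4]
tcp_rot: [3.141, 0.012, 3.03]
force: [-0.0, 0.6, 0.5]
grip_width: 0.449
grasp_force: 0.0
```

```bash
python3 - <<'E'
from h import *
img,W,s=look("wrist");print(s["clock"],s["tool_pos"],s["grip_width"]);cv2.imwrite("pics/w11.png",img)
print("plates",slab(W,(630,-72),60,39,46),slab(W,(641,32),60,39,46),"handle",slab(W,(635,-20),35,49,58))
P=W[(W[...,2]>20.8)&(W[...,2]<25)&(np.hypot(W[...,0]-635,W[...,1]+20)<120)]
A=np.c_[P[:,:2]-[635,-20],np.ones(len(P))];print("plane",np.linalg.lstsq(A,P[:,2],rcond=None)[0],box(P))
E
```

```text
49.75 [647.14922943  31.56179209 234.43126453] 0.4494137537764432
plates (array([630.7, -72.2,  89.9,  50.7,  -6.5]), np.int32(5780)) (array([642. ,  32.6,  90.3,  50.1,  -6.4]), np.int32(6148)) handle (array([635. , -20.2,  69.8,  12.4,  -6.4]), np.int32(1662))
plane [3.38389746e-04 5.37718780e-04 2.23094017e+01] [633.7 -19.6 225.3 144.5  83.6]
```

View pics/w11.png

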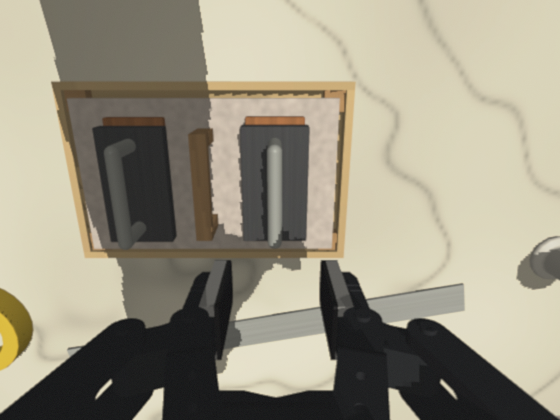

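Both weights stand centred on their cuffs, at (135,183) and (275,183). The board is level inside the walls and the gripper is clear, so I'll hand in the job.

```bash
python3 -c "
from bench import arm
print(arm.finish_job())"
```

```text
the job is handed in; nothing more can be done
None
```

The tray is packed and the job was handed in at about 50 s: two pockets lie flat on the tray floor, the separator sits level over them, a cuff lies on each side of the handle, and a weight stands centred on each cuff.

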